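Change the samples in the carrier, lock it and call the camera

ROBOT

A 6-joint arm with a two-finger parallel gripper is mounted at the origin on a cart in front of the work surface, level with it; the furniture and walls round the work are solid. World frame = base frame: x ahead of the robot, y to its left, z up, the work surface at z = 0. Lengths are in mm, angles in rad, forces in N, time in s.
With the tool pointing down it reaches from about 350 to 875 mm from the base axis. Payload 4.2 kg.
Tool frame: the origin (TCP) lies at the very end of the fingers, on their centre line; the grasp point (between the pads) lies 19 mm behind it (arm.tcp_to_grasp is the x of the grasp point in the tool frame, in mm); x points along the fingers, z is the direction in which the jaws open and shut, and the axes are right-handed (so a half turn about x gives the same grasp; the last joint's range is limited). The gripper opens to 85 mm and grips with 20 to 120 N. Pads are 22 mm wide; open, the fingers measure 114 mm over their backs; the gripper's body (76 mm by 85 mm) begins 54 mm behind the grasp point. The pads swing forward as they close: fully open they stand 13 mm farther back than shut.
Start: joints at [1.37, 0.385, 0.008, 0, -1.194, -0.259], TCP at [277.322, 560.082, 210.212] pointing down, gripper open.
Joint ranges: [-3.14, 3.14], [-1.21, 2.06], [-1.07, 1.41], [-3.16, 2.05], [-2.99, -0.16], [-3.1, 3.1]. Speed limits (rad/s): [2.79, 2.79, 3.14, 3.14, 3.14, 3.14].

INTERFACE

Orientations are given as a unit quaternion [x, y, z, w].
In Python, from bench import status, get_image, job, arm gives the robot as it stands.
- The arm moves only by the tool apply_moves, never from a script. Its argument "targets" is text: rows parted by semicolons, each of 5 numbers parted by spaces: the shift along the tool's x, y, z in mm, then the turn about the tool's x in degrees, then the gripper's target within -1 to 1 (shut at 1, half-way at 0, fully open at -1). In form: dx dy dz spin hand; .... A call has 1 to 10 rows; each row is the pose to reach, as a shift and turn from the pose commanded when the call began, along the tool's axes at that moment; what a row does not reach only later rows make up. A row lasts 1/12 s, in which the tool goes at most 41.7 mm and 7.16 degrees, less where a joint would pass 70% of its speed; a pose out of reach is approached as far as the arm can. A call with a gripper value outside its range is refused whole. The fingers move at their own pace and stop on an object; the grip force is fixed at half the most. Time passes only in rows, so rows that repeat a pose let the fingers close. It gives the time, the measured TCP pose, the force and the opening at its end, in the units of the state.
- status.read_state(): the state, without advancing time (a new reading comes with each control period).
- get_image(name): name is "side" or "top"; returns a dict with "img" (400x640x3 uint8, red, green, blue), "mtx" (3x3 intrinsics, pixels), "k1" (the pictures are not rectified: a ray, as slopes to the right and down, at radius r is drawn at 1 + k1 r^2 times it, then the intrinsics apply), "world_from_camera" (4x4, takes a point from camera to world coordinates). Camera axes: x right, y down, z forward; pixel columns grow to the right and rows downward; lengths in mm; the calibration is good to about 2 mm. A picture is of the moment at which its call begins. There is no depth.
- job.job_done(): hands the job in, once; it reports no verdict.
The state is a dict: "clock": time; "joints": joint angles; "joint_vel": joint speeds; "joint_efforts": joint torques, N m; "position": TCP position; "ee_rot": TCP orientation; "contact_force": force on the tool from outside, world axes, zero at the start; "wrist_torque": the same for the moment, N m; "gripper_width": finger opening in mm.
Only numpy, scipy, OpenCV 4.12 (cv2) and the standard library are available. Lean on these libraries where they do the work, as an engineer would, in place of code of your own. Each camera call takes 0.05 s, during which the arm holds its last target.

TASK

Change the paint samples in the carrier and have them photographed: swing its retaining bar right back to its open stop, take out the cassettes already photographed (white or grey field, one or two of them) and lay them flat on the bench, clear of the carrier and of the sweep of the bar, and slide every coloured cassette (red, blue, green, yellow) that waits on the bench, painted end first, fully home into a slot of its own, any slot. Then push the bar by its red knob back across the tails until it meets its closed stop. Last, call the camera with the remote: tilt its stick away from the robot, towards the yellow arrow, as far as it goes, hold it there for two seconds and let it spring back; leave the tape, loupe, eraser and amber bottle where they are.

Things in the scene. Friction and masses are not known exactly. Their poses are not given: they have to be found in the camera images.
- carrier: sample carrier fixed in place: dark base plate 145 x 180 mm with four covered slots side by side in its far half. It stands on the 3.5 mm cutting mat. Origin at its foot, below the middle of the line of slot mouths; +x from the mouths into the slots (away from the robot), y to the left along the row. Cassettes slide on a floor at z = 18 mm that reaches 85 mm out in front of the mouths; rails and covers rise to z = 33 mm.
- slot_0 (a point): mouth of slot 0 (from the left): middle of the mouth line, on the sliding floor; axes as the carrier's. Slots are 40 mm apart, each 28 mm wide, 12 mm high, 50 mm deep from the mouth line to the end wall; rounded rail ends begin 6 mm before the mouth line. A cassette fully home has its origin 5 mm past the mouth line, its tail 40 mm before it; its grip stays outside.
- slot_1 (a point): mouth of slot 1 (from the left): middle of the mouth line, on the sliding floor; axes as the carrier's. Sizes as slot 0.
- slot_2 (a point): mouth of slot 2 (from the left): middle of the mouth line, on the sliding floor; axes as the carrier's. Sizes as slot 0.
- slot_3 (a point): mouth of slot 3 (from the left): middle of the mouth line, on the sliding floor; axes as the carrier's. Sizes as slot 0.
- bar (a joint): retaining bar about its upright pin, rad: 0 = closed across the slot mouths at its closed stop (inner face 2 mm behind the tails of home cassettes), 2.6 = at its open stop. Starts closed or partly across (0 to 0.5). Seen from above it opens anticlockwise, sweeping on the robot's side of the carrier, to the right. Light friction (0.3 N at the knob); stays where left.
- pivot (a point): the bar's pin, at the right end of the row of mouths (carrier x = -49 mm, y = -98 mm), on the sliding floor. From here the closed bar points along the carrier's +y; the bar is 14 mm wide and lies 1 to 9 mm above that floor
- bar_knob (a point): red upright knob at the free end of the bar, 196 mm from the pin: this point is on the knob's axis, 25 mm above the sliding floor; the knob is 16 mm across, from 9 to 36 mm above that floor
- cassette_red: sample cassette, may be absent (3 or 4 of the coloured ones are there): aluminium plate 90 x 26 x 8 mm, red painted field on top, about 60 g. Origin: centre of underside; +x along its length to the nose (painted end, enters the slot first); z up. Black upright grip fin near the tail: centre at x = -32 mm, 20 mm long (x), 10 mm thick (y, pinch across it), from z = 8 to 32 mm. Tail at x = -45 mm. Starts flat on the bench, left of the carrier.
- cassette_blue: sample cassette, may be absent (3 or 4 of the coloured ones are there): aluminium plate 90 x 26 x 8 mm, blue painted field on top, about 60 g. Origin: centre of underside; +x along its length to the nose (painted end, enters the slot first); z up. Black upright grip fin near the tail: centre at x = -32 mm, 20 mm long (x), 10 mm thick (y, pinch across it), from z = 8 to 32 mm. Tail at x = -45 mm. Starts flat on the bench, left of the carrier.
- cassette_green: sample cassette, may be absent (3 or 4 of the coloured ones are there): aluminium plate 90 x 26 x 8 mm, green painted field on top, about 60 g. Origin: centre of underside; +x along its length to the nose (painted end, enters the slot first); z up. Black upright grip fin near the tail: centre at x = -32 mm, 20 mm long (x), 10 mm thick (y, pinch across it), from z = 8 to 32 mm. Tail at x = -45 mm. Starts flat on the bench, left of the carrier.
- cassette_yellow: sample cassette, may be absent (3 or 4 of the coloured ones are there): aluminium plate 90 x 26 x 8 mm, yellow painted field on top, about 60 g. Origin: centre of underside; +x along its length to the nose (painted end, enters the slot first); z up. Black upright grip fin near the tail: centre at x = -32 mm, 20 mm long (x), 10 mm thick (y, pinch across it), from z = 8 to 32 mm. Tail at x = -45 mm. Starts flat on the bench, left of the carrier.
- cassette_white: cassette already photographed, white painted field; may be absent (at least one of the white and the grey is there). Same shape, sizes, weight and axes as cassette_red. Starts fully home in one of the slots, behind the bar.
- cassette_grey: cassette already photographed, grey painted field; may be absent (at least one of the white and the grey is there). Same shape, sizes, weight and axes as cassette_red. Starts fully home in one of the slots, behind the bar.
- remote: camera remote fixed to the bench, grey box 110 x 84 x 34 mm with a stick in the middle and an arrow at each side of it; the yellow arrow is on the far side. Origin: centre of its underside; +x points along the yellow arrow, away from the robot. The camera on its ceiling rail comes over only after the stick is let go, so nothing else is seen to move.
- stick_head (a point): the stick's black head, 22 mm across, 56 mm above the box's top plate when centred: this point is on its axis, 90 mm above the bench, 54 mm above the stick's pivot; the head reaches from 20 mm below this point to 12 mm above it
- stick_push (a joint): tilt of the stick, rad: positive = away from the robot, towards the yellow arrow (the remote's +x), stop at 0.42; spring-centred on 0 (about 2.7 N at the head at the stop)
- stick_lean (a joint): sideways tilt of the stick, rad: positive = to the left of the remote's +x (its +y); spring-centred on 0, stops at -0.42 and 0.42
- masking_tape: roll of masking tape lying flat, 100 mm across, 25 mm high; bystander; origin at the centre of its underside
- eraser: small cream eraser, 22 x 13 x 13 mm; bystander; origin at the centre of its underside
- amber_tall: amber glass bottle with a black cap, 43 mm across, 113 mm high; bystander; origin at the centre of its underside
- folding_loupe: black folding loupe, 34 x 46 x 13 mm; bystander; origin at the centre of its underside

How it is judged (in metres and radians):
On the way, in this order (a step that is already met when the one before it is completed fails the run):
1. the retaining bar is swung back to its open stop (value of joint bar above 2.5 rad), for 0.2 s.
2. every coloured cassette is fully home in a slot, the white and grey ones lie flat on the bench clear of the carrier (x of cassette_red in the frame of carrier between 0.001 and 0.009 m and y of cassette_red in the frame of carrier between -0.072 and 0.072 m and z of cassette_red in the frame of carrier between 0.015 and 0.021 m and angle between the x axis of each of cassette_red, cassette_blue, cassette_green, cassette_yellow and the x axis of carrier, either way round below 0.09 rad and angle between each of cassette_red, cassette_blue, cassette_green, cassette_yellow, cassette_white, cassette_grey's own z axis and vertical below 0.1 rad and x of cassette_blue in the frame of carrier between 0.001 and 0.009 m and y of cassette_blue in the frame of carrier between -0.072 and 0.072 m and z of cassette_blue in the frame of carrier between 0.015 and 0.021 m and x of cassette_green in the frame of carrier between 0.001 and 0.009 m and y of cassette_green in the frame of carrier between -0.072 and 0.072 m and z of cassette_green in the frame of carrier between 0.015 and 0.021 m and x of cassette_yellow in the frame of carrier between 0.001 and 0.009 m and y of cassette_yellow in the frame of carrier between -0.072 and 0.072 m and z of cassette_yellow in the frame of carrier between 0.015 and 0.021 m and height (world z) of cassette_white between -0.004 and 0.008 m and (y of cassette_white in the frame of carrier above 0.115 m or y of cassette_white in the frame of carrier below -0.115 m or x of cassette_white in the frame of carrier below -0.13 m or x of cassette_white in the frame of carrier above 0.11 m) and height (world z) of cassette_grey between -0.004 and 0.008 m and (y of cassette_grey in the frame of carrier above 0.115 m or y of cassette_grey in the frame of carrier below -0.115 m or x of cassette_grey in the frame of carrier below -0.13 m or x of cassette_grey in the frame of carrier above 0.11 m)), for 0.3 s.
3. the bar is pushed across to its closed stop, the cassettes still in their places (all of step 2 and value of joint bar below 0.05 rad), for 0.3 s.
4. the stick is held tilted away, towards the yellow arrow, with the carrier locked (value of joint stick_push above 0.3 rad and value of joint stick_lean between -0.15 and 0.15 rad and value of joint bar below 0.05 rad), for 1.4 s.
At the end, for the whole second after the job is handed in: every coloured cassette present lies flat in a slot within 4 mm of its end wall, the white and grey ones lie flat on the bench clear of the carrier, the bar stands within 0.05 rad (about 10 mm at the knob) of its closed stop, the stick is back at its centre, and nothing moves (all of step 3 and value of joint stick_push between -0.06 and 0.06 rad and value of joint stick_lean between -0.06 and 0.06 rad and linear speed of each of cassette_red, cassette_blue, cassette_green, cassette_yellow, cassette_white, cassette_grey below 0.02 m/s); the robot touches nothing.
It fails at once if a bystander (tape, eraser, bottle, loupe) is pushed more than 4 cm, or the bottle tipped over (distance of any of masking_tape, eraser, amber_tall, folding_loupe from where it was at the start of the episode above 0.04 m or angle between amber_tall's own z axis and vertical above 0.6 rad).
Of cassette_red, cassette_blue, cassette_green, cassette_yellow only 3 to 4 are there at a start; the rules pass over those that are not, and their reading is None.
Of cassette_white, cassette_grey only 1 to 2 are there at a start; the rules pass over those that are not, and their reading is None.
At some moment in a run one of cassette_red, cassette_blue, cassette_green, cassette_yellow may be knocked a few centimetres aside while the robot is not near it.
Once in a run the grip may slacken for a moment while it holds something.
It also fails if it takes over 210 s, if anything falls off the work surface, if the arm or the gripper's body presses on something with over 40 N, if the wrist force passes 120 N, or if a joint passes its speed limit or range.

## Working session

There is one attempt and no reset: what is moved stays moved. The work goes in short steps, Python scripts to look and compute and a tool call to move; the robot and the scene stay as the last step left them, time stands still between calls to the robot, and variables do not carry over. Pictures are saved under pics/ and viewed, and the job is handed in when it is done.

Besides the shell and the picture viewer there is one more tool, called after "Emit:" as a command line: name --argument value ..., lists and objects as JSON in quotes. apply_moves: Moves the arm, as the interface text tells. Its arguments: {"type":"object","properties":{"targets":{"type":"string"}},"required":["targets"]}

```bash
ls -la; mkdir -p pics
cat > h.py <<'E'
import numpy as np, cv2
from bench import status, get_image, job, arm
def snap(name, fn):
    d=get_image(name); cv2.imwrite('pics/'+fn, cv2.cvtColor(d['img'],cv2.COLOR_RGB2BGR)); return d
def ray(d,u,v):
    K=np.array(d['mtx']); k1=d['k1']
    xd=(u-K[0,2])/K[0,0]; yd=(v-K[1,2])/K[1,1]
    p=cv2.undistortPoints(np.array([[[u,v]]],float),K,np.array([k1,0,0,0,0.]))[0,0]
    T=np.array(d['world_from_camera']); return T[:3,3], T[:3,:3]@np.array([p[0],p[1],1])
def plane(d,u,v,z):
    o,r=ray(d,u,v); t=(z-o[2])/r[2]; return o+t*r
def proj(d,P):
    T=np.array(d['world_from_camera']); q=T[:3,:3].T@(np.array(P,float)-T[:3,3])
    x,y=q[:2]/q[2]; s=1+d['k1']*(x*x+y*y); K=np.array(d['mtx'])
    return K[0,0]*x*s+K[0,2], K[1,1]*y*s+K[1,2]
E
python3 - <<'E'
from h import *
for n in ('top','side'):
    d=snap(n,n+'0.png'); print(n,d['mtx'],d['k1'],d['world_from_camera'])
print(status.read_state()); print(arm.tcp_to_grasp)
E
```

```text
total 12
drwxr-xr-x  3 agent agent 4096 Dec  7 09:50 .
drwxr-xr-x 23 root  root  4096 Dec  7 09:50 ..
drwxr-xr-x  2 agent agent 4096 Dec  7 09:50 pics
top [[417.78599506   0.         312.52634585]
 [  0.         417.78599506 197.39907641]
 [  0.           0.           1.        ]] 0.011960378277334094 [[-9.40710264e-03 -9.96888979e-01  7.82551595e-02  4.70973922e+02]
 [-9.99853751e-01  1.04950560e-02  1.35029921e-02  9.13535410e+01]
 [-1.42822763e-02 -7.81166907e-02 -9.96841913e-01  1.42126084e+03]
 [ 0.00000000e+00  0.00000000e+00  0.00000000e+00  1.00000000e+00]]
side [[372.83217538   0.         319.6707151 ]
 [  0.         372.83217538 202.13424273]
 [  0.           0.           1.        ]] -0.04849478160256225 [[-9.24343433e-01 -2.39919399e-01  2.96694961e-01  2.44160744e+02]
 [-3.81525417e-01  5.70455181e-01 -7.27337090e-01  9.86571462e+02]
 [ 5.25109980e-03 -7.85505932e-01 -6.18831849e-01  8.38315663e+02]
 [ 0.00000000e+00  0.00000000e+00  0.00000000e+00  1.00000000e+00]]
{'clock': 0.1, 'joints': array([ 1.36961618e+00,  3.85503732e-01,  6.77333009e-03, -4.25294647e-04,
       -1.19397957e+00, -2.58653864e-01]), 'joint_vel': array([-0.00137998, -0.00232377,  0.00311852,  0.00234092,  0.00040419,
        0.00020021]), 'joint_efforts': array([-1.13409518e-03, -3.93321705e+01,  1.88927060e+01,  4.19790924e+00,
       -2.62400805e-03,  2.43364454e-06]), 'position': array([277.08655075, 559.60838243, 209.22214984]), 'ee_rot': array([-0.60025388, -0.37245098,  0.60138607, -0.37324301]), 'contact_force': array([-0.01689054, -0.67883618,  0.71113285]), 'wrist_torque': array([ 0.00460651, -0.01371955, -0.01187416]), 'gripper_width': 85.17815796534278}
-18.700000000000003
```

View pics/top0.png

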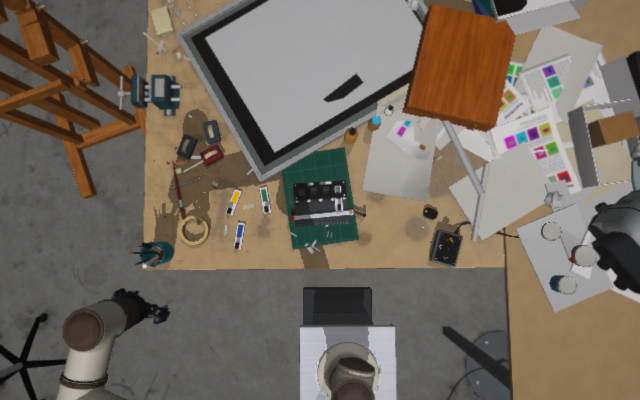

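View pics/side0.png

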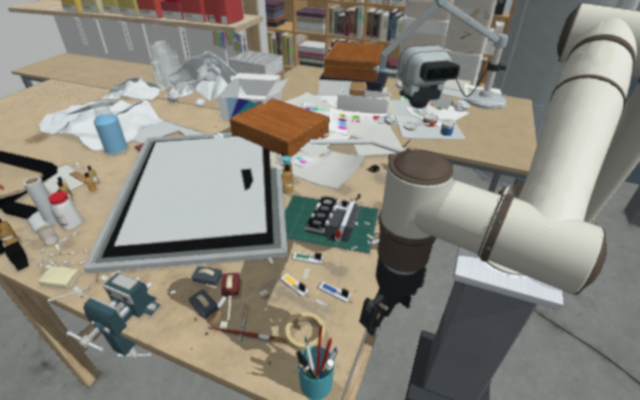

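The top view shows yellow (232,202), green (265,199) and blue (239,235) cassettes left of the carrier (about 322,200), with the remote at (445,247), the tape at (193,229) and the loupe at (430,211). I'll zoom in.

Run:
```python
from h import *
a=cv2.imread('pics/top0.png'); 
cv2.imwrite('pics/z1.png',cv2.resize(a[170:262,275:375],None,fx=6,fy=6,interpolation=cv2.INTER_CUBIC))
cv2.imwrite('pics/z2.png',cv2.resize(a[170:270,165:290],None,fx=6,fy=6,interpolation=cv2.INTER_CUBIC))
cv2.imwrite('pics/z3.png',cv2.resize(a[190:280,400:490],None,fx=6,fy=6,interpolation=cv2.INTER_CUBIC))
b=cv2.imread('pics/side0.png')
cv2.imwrite('pics/z4.png',cv2.resize(b[185:315,270:400],None,fx=4.6,fy=4.6,interpolation=cv2.INTER_CUBIC))
```

```text
(no output)
```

View pics/z1.png

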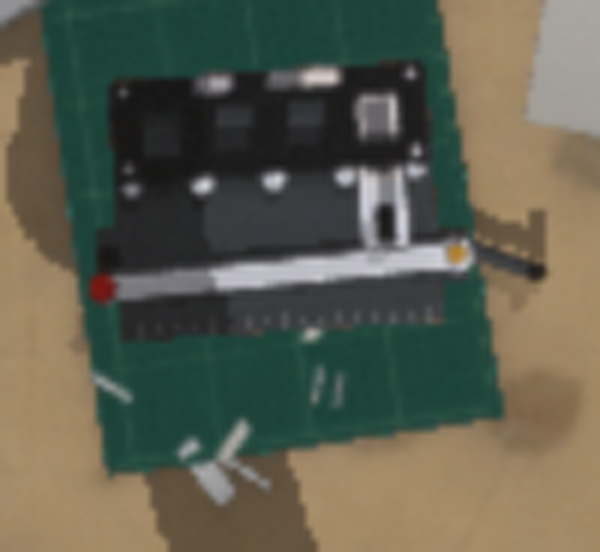

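View pics/z2.png

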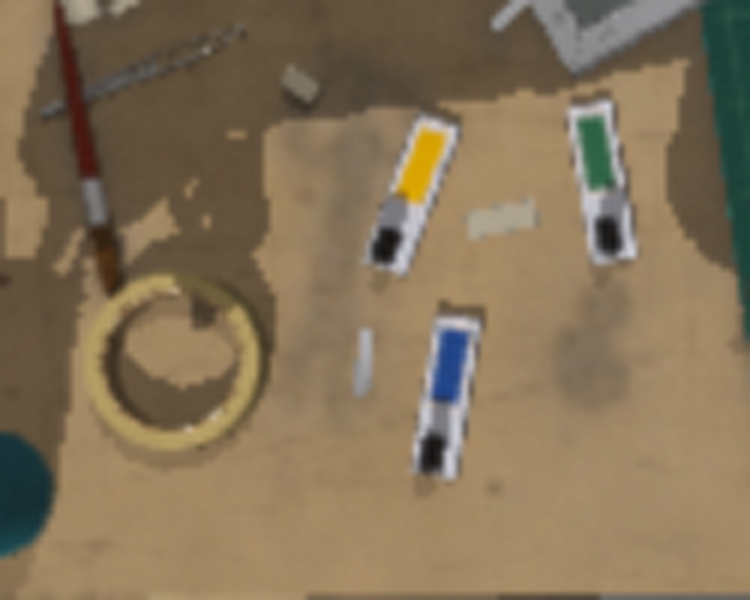

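View pics/z3.png

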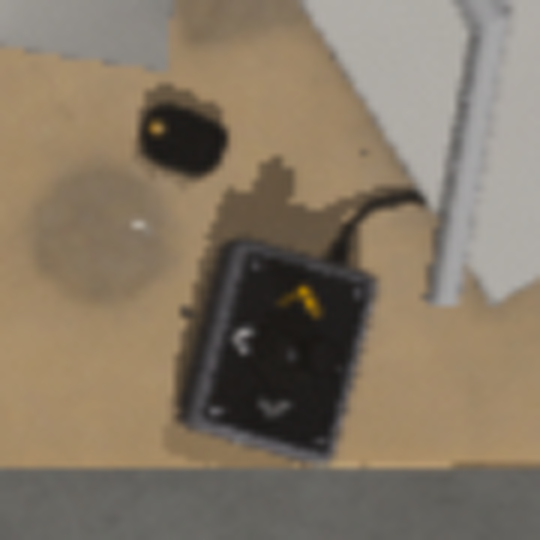

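View pics/z4.png

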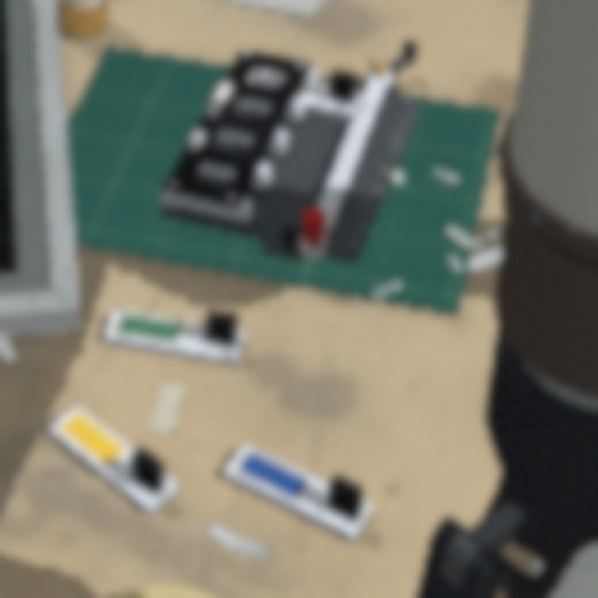

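Run:
```python
from h import *
import pickle
d=get_image('top'); 
pickle.dump(d,open('top0.pkl','wb'))
img=d['img'].astype(int)
hsv=cv2.cvtColor(d['img'],cv2.COLOR_RGB2HSV)
# bright rail ends
sub=hsv[190:206,290:350]
def cents(mask,amin=3):
    n,l,s,c=cv2.connectedComponentsWithStats(mask.astype(np.uint8))
    return [(c[i].round(2),s[i,4]) for i in range(1,n) if s[i,4]>=amin]
g=d['img'].max(2)
m=np.zeros(g.shape,bool); m[196:205,293:348]=g[196:205,293:348]>110
print('rails',cents(m,2))
# weighted rail ends
for zx,zy in [(132,190),(203,186),(275,181),(346,177),(417,171)]:
    u=275+zx/6-0.5; v=170+zy/6-.5
    ys,xs=np.mgrid[int(v)-2:int(v)+4,int(u)-2:int(u)+4]
    w=np.clip(g[ys,xs].astype(float)-70,0,None); 
    print((w*xs).sum()/w.sum(),(w*ys).sum()/w.sum(), plane(d,(w*xs).sum()/w.sum(),(w*ys).sum()/w.sum(),36.5).round(1), end=' ')
    print()
for name,lo,hi in [('y',(20,150,120),(32,255,255)),('g',(60,80,40),(85,255,255)),('b',(105,100,60),(125,255,255))]:
    m=cv2.inRange(hsv,lo,hi); mm=np.zeros_like(m); mm[180:255,215:283]=m[180:255,215:283]
    print(name,cents(mm,8))
m=((img[...,0]>90)&(img[...,1]<50)&(img[...,2]<50)); mm=np.zeros_like(m); mm[205:228,280:300]=m[205:228,280:300]
print('red',cents(mm,2))
for c,_ in cents(mm,2): print(plane(d,*c,57.5))
m=cv2.inRange(hsv,(15,120,120),(30,255,255)); mm=np.zeros_like(m); mm[205:220,345:358]=m[205:220,345:358]
print('pin',cents(mm,1))
for c,_ in cents(mm,1): print(plane(d,*c,34))
```

```text
rails [(array([337.92, 200.38]), np.int32(66)), (array([320.33, 199.78]), np.int32(9)), (array([296.5, 201. ]), np.int32(2)), (array([308.29, 200.43]), np.int32(7))]
296.4825174825175 201.28671328671328 [567.3 163.6  36.5] 
308.47848761408085 200.48239895697523 [569.5 123.7  36.5] 
320.28677248677246 199.72698412698412 [571.7  84.4  36.5] 
333.4178712220762 199.5059132720105 [571.9  40.8  36.5] 
343.4144736842105 198.33157894736843 [575.5   7.6  36.5] 
y [(array([234.76, 197.22]), np.int32(55))]
g [(array([263.98, 195.12]), np.int32(42))]
b [(array([239.42, 230.44]), np.int32(52))]
red [(array([291.5, 217.5]), np.int32(12))]
[512.93918559 179.08876948  57.5       ]
pin [(array([350.5, 211.5]), np.int32(4))]
[531.62984696 -15.39921013  34.        ]
```

```bash
cat >> h.py <<'E'
from scipy.spatial.transform import Rotation as Rn
C0=np.array([575.2,84.8]); CY=0.053
def c2w(x,y,C0=None,CY=None):
    C0=globals()['C0'] if C0 is None else C0; CY=globals()['CY'] if CY is None else CY
    c,s=np.cos(CY),np.sin(CY); return C0+np.array([c*x-s*y,s*x+c*y])
def w2c(p):
    c,s=np.cos(CY),np.sin(CY); q=np.array(p[:2])-C0; return np.array([c*q[0]+s*q[1],-s*q[0]+c*q[1]])
def cents(mask,amin=3):
    n,l,s,c=cv2.connectedComponentsWithStats(mask.astype(np.uint8))
    return [(c[i].round(2),int(s[i,4])) for i in range(1,n) if s[i,4]>=amin]
def tool():
    s=status.read_state(); R=Rn.from_quat(s['ee_rot']).as_matrix(); return s,R
def rel(p,yaw=None):
    "moves (dx dy dz spin deg) from measured pose to TCP p (world), jaw axis z at world yaw (mod 180)"
    s,R=tool(); y0=np.arctan2(R[1,2],R[0,2])
    I=np.array([[0,-np.sin(y0)*-1*-1,np.cos(y0)],[0,0,np.sin(y0)],[-1,0,0]],float)
    I[:,1]=np.cross(I[:,2],I[:,0])
    d=I.T@(np.array(p,float)-s['position'])
    sp=0
    if yaw is not None:
        dy=(yaw-y0+np.pi/2)%np.pi-np.pi/2   # world ccw
        sp=-np.degrees(dy)  # tool x points down
    return d.round(1), round(sp,1), np.degrees(y0).round(1)
def st():
    s,R=tool(); print('t',round(s['clock'],2),'p',s['position'].round(1),'jawyaw',np.degrees(np.arctan2(R[1,2],R[0,2])).round(1),'xax',R[:,0].round(3),'J',s['joints'].round(2),'F',s['contact_force'].round(1),'w',round(s['gripper_width'],1))
E
python3 - <<'E'
from h import *
import pickle
st()
d=pickle.load(open('top0.pkl','rb')); hsv=cv2.cvtColor(d['img'],cv2.COLOR_RGB2HSV); g=d['img'].max(2)
for name,(u,v),lo,hi in [('y',(229,210),(20,150,120),(32,255,255)),('g',(266,209),(60,80,40),(85,255,255)),('b',(237,245),(105,100,60),(125,255,255))]:
    m=np.zeros(g.shape,bool); m[v-5:v+6,u-5:u+6]=g[v-5:v+6,u-5:u+6]<70
    cs=cents(m,4); 
    m=cv2.inRange(hsv,lo,hi); mm=np.zeros_like(m); mm[180:255,215:283]=m[180:255,215:283]
    f=max(cents(mm,8),key=lambda c:c[1])[0]
    print(name,cs,f)
    P=plane(d,*max(cs,key=lambda c:c[1])[0],27)[:2]; F=plane(d,*f,8)[:2]; D=F-P
    print(' fin',P.round(1),'field',F.round(1),'len',np.linalg.norm(D).round(1),'yaw deg',np.degrees(np.arctan2(D[1],D[0])).round(1))
for u,v in [(400+303/6,190+297/6),(400+242/6,190+340/6),(400+273/6,190+408/6),(400+290/6,190+354/6)]:
    print('remote',plane(d,u-.5,v-.5,34).round(1))
for u,v in [(193,229),(430,211)]: print(plane(d,u,v,15).round(0))
E
```

```text
t 0.15 p [277.1 559.7 209.4] jawyaw -116.4 xax [-0.001 -0.002 -1.   ] J [ 1.37  0.39  0.01 -0.   -1.19 -0.26] F [0.4 0.5 0.2] w 85.3
y [(array([228.85, 210.4 ]), 20)] [234.76 197.22]
 fin [539.7 390.8] field [585.3 375. ] len 48.2 yaw deg -19.1
g [(array([266.07, 208.67]), 15)] [263.98 195.12]
 fin [544.2 266. ] field [591.4 275.5] len 48.1 yaw deg 11.3
b [(array([236.58, 245.05]), 19)] [239.42 230.44]
 fin [424.2 364.3] field [472.5 358.6] len 48.7 yaw deg -6.7
remote [ 438.  -340.2   34. ]
remote [ 414.9 -306.2   34. ]
remote [ 377.9 -321.8   34. ]
remote [ 407.1 -332.1   34. ]
[479. 514.  15.]
[ 532. -283.   15.]
```

Run:
```python
from h import *
p=c2w(-26,52); print(p); print(rel([*p,150],np.radians(3)))
print(rel([*p,150],None))
```

```text
[546.48179854 135.34962814]
(array([ 59.4, 429.7, 260.7]), np.float64(60.6), np.float64(-116.4))
(array([ 59.4, 429.7, 260.7]), 0, np.float64(-116.4))
```

Emit:
apply_moves --targets "6 43 26 6 1; 12 86 52 12 1; 18 129 78 18 1; 24 160 100 24 1; 30 195 120 30 1; 36 230 140 36 1; 40 260 160 42 1; 44 290 180 48 1"

```text
clock: 0.82
position: [452.3, 277.5, 167.1]
ee_rot: [-0.701, -0.095, 0.701, -0.095]
contact_force: [1.0, 0.3, 0.5]
gripper_width: -0.0
```

Run:
```python
from h import *
st()
p=c2w(-26,52);print(rel([*p,150],np.radians(3)))
```

```text
t 0.82 p [452.3 277.5 167.1] jawyaw -164.6 xax [-0. -0. -1.] J [ 0.86  0.26 -0.29 -0.   -1.02 -0.59] F [1.  0.3 0.5] w -0.0
(array([ 17.1, 162. , -53.1]), np.float64(12.4), np.float64(-164.6))
```

Emit:
apply_moves --targets "4 40 -13 6 1; 8 80 -26 12 1; 12 120 -39 12.4 1; 17 162 -53 12.4 1; 17 162 -53 12.4 1; 50 162 -53 12.4 1; 85 162 -53 12.4 1; 85 162 -53 12.4 1"

```text
clock: 1.48
position: [541.7, 135.2, 76.0]
ee_rot: [-0.702, -0.017, 0.711, -0.021]
contact_force: [-1.3, -0.8, -1.5]
gripper_width: 0.3
```

Run:
```python
from h import *
st()
d=snap('top','top1.png')
cv2.imwrite('pics/z5.png',cv2.resize(cv2.imread('pics/top1.png')[170:262,275:375],None,fx=6,fy=6,interpolation=cv2.INTER_CUBIC))
d=snap('side','side1.png')
cv2.imwrite('pics/z6.png',cv2.resize(cv2.imread('pics/side1.png')[165:275,270:400],None,fx=5,fy=5,interpolation=cv2.INTER_CUBIC))
p=c2w(-26,52);print(rel([*p,25],np.radians(3)))
```

```text
t 1.48 p [541.7 135.2  76. ] jawyaw -176.9 xax [-0.013 -0.005 -1.   ] J [ 0.53  0.41 -0.32 -0.   -0.85 -0.48] F [-1.3 -0.8 -1.5] w 0.3
(array([56.9,  2.1, -0.3]), np.float64(0.3), np.float64(-176.7))
```

View pics/z6.png

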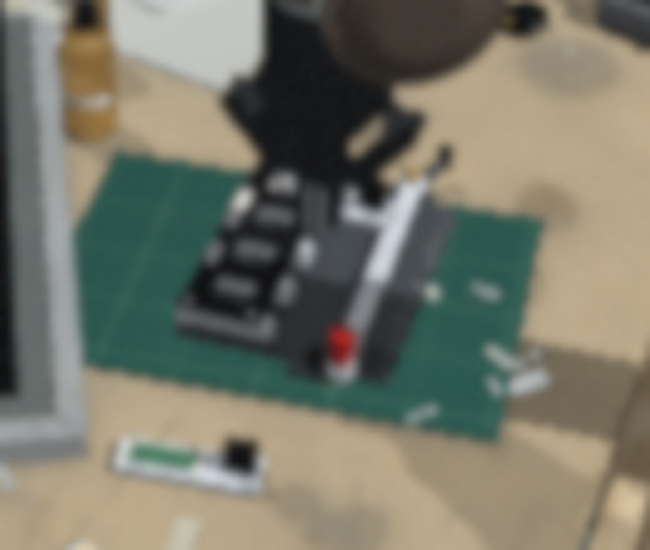

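Run:
```python
from h import *
d=get_image('side')
st()
for P in [(546,135,76),(546,135,21.5)]:
    u,v=proj(d,P); print(u,v,'zoom',(u-270)*5,(v-165)*5)
d=get_image('top')
for P in [(546,135,76)]:
    u,v=proj(d,P); print(u,v,'zoom',(u-275)*6,(v-170)*6)
print(rel([*c2w(-26,52),25],np.radians(3)))
```

```text
t 1.63 p [547.4 138.2  83.6] jawyaw -176.7 xax [ 0.001 -0.    -1.   ] J [ 0.53  0.41 -0.31  0.   -0.85 -0.48] F [0.8 0.2 0.5] w -0.5
332.89708944799213 214.95425957100448 zoom 314.48544723996065 249.77129785502242
332.4397803021656 227.73541954839374 zoom 312.1989015108281 313.6770977419687
304.733905942562 206.93410420425232 zoom 178.40343565537194 221.60462522551393
(array([59.4,  3.2,  1.7]), np.float64(0.3), np.float64(-176.7))
```

View pics/z5.png

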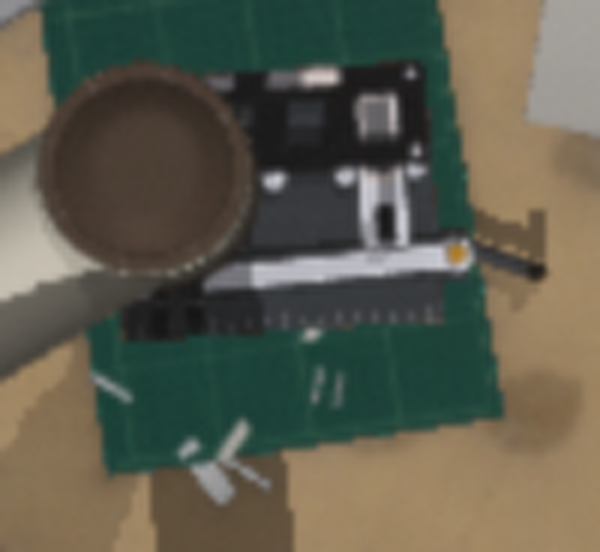

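Emit:
apply_moves --targets "20 3 2 0 1; 40 3 2 0 1; 55 3 2 0 1; 59 3 2 0 1; 59 3 2 0 1; 59 3 2 0 1"

```text
clock: 2.18
position: [546.0, 135.5, 25.2]
ee_rot: [0.708, 0.021, -0.706, 0.02]
contact_force: [0.4, 0.1, 0.2]
gripper_width: 0.4
```

```bash
cat > bar.py <<'E'
from h import *
PIV=c2w(-49,-98)
def bp(th,r,off):
    "world pos at bar angle th, radius r, offset off ahead in opening direction"
    a=np.pi/2+CY+th; e=np.array([np.cos(a),np.sin(a)]); t=np.array([-e[1],e[0]])
    return PIV+r*e+off*t
def plan(ths,r,off,z,spins):
    for th,sp in zip(ths,spins):
        d,_,_=rel([*bp(th,r,off),z]); print(round(th,2),d.round(0),round(sp), bp(th,r,off).round(0))
E
python3 - <<'E'
from bar import *
st()
plan(np.linspace(.05,1.0,10),150,-21.5,25,-np.degrees(np.linspace(.05,1.0,10)))
E
```

```text
t 2.18 p [546.  135.5  25.2] jawyaw -176.7 xax [ 0.003  0.001 -1.   ] J [ 0.53  0.48 -0.37  0.   -0.71 -0.47] F [0.4 0.1 0.2] w 0.4
0.05 [ 0. -1.  9.] -3 [537. 136.]
0.16 [ 0. -2. 25.] -9 [521. 136.]
0.26 [ 0. -0. 40.] -15 [506. 134.]
0.37 [ 0.  2. 56.] -21 [490. 130.]
0.47 [ 0.  6. 72.] -27 [475. 125.]
0.58 [ 0. 12. 87.] -33 [460. 118.]
0.68 [  0.  20. 101.] -39 [447. 110.]
0.79 [  0.  29. 114.] -45 [434. 100.]
0.89 [  0.  39. 126.] -51 [422.  89.]
1.0 [  0.  50. 137.] -57 [412.  77.]
```

Emit:
apply_moves --targets "0 -1 9 -3 1; 0 -2 25 -9 1; 0 0 40 -15 1; 0 2 56 -21 1; 0 6 72 -27 1; 0 12 87 -33 1; 0 20 101 -39 1; 0 29 114 -45 1; 0 39 126 -51 1; 0 50 137 -57 1"

```text
clock: 3.02
position: [411.6, 77.5, 25.2]
ee_rot: [0.612, 0.357, -0.609, 0.357]
contact_force: [-0.0, -0.6, -0.5]
gripper_width: 0.1
```

Run:
```python
from bar import *
st()
plan(np.linspace(1.1,2.0,10),150,-21.5,25,-np.degrees(np.linspace(.1,1.0,10)))
```

```text
t 3.02 p [411.6  77.5  25.2] jawyaw -119.4 xax [ 0.004  0.002 -1.   ] J [ 0.58  0.29 -0.72  0.   -0.55  0.48] F [-0.  -0.6 -0.5] w 0.1
1.1 [ 0. -1. 15.] -6 [403.  65.]
1.2 [ 0. -1. 30.] -11 [396.  52.]
1.3 [ 0.  0. 46.] -17 [390.  38.]
1.4 [ 0.  3. 60.] -23 [385.  23.]
1.5 [ 0.  8. 75.] -29 [382.   9.]
1.6 [ 0. 14. 89.] -34 [380.  -7.]
1.7 [  0.  21. 102.] -40 [380. -22.]
1.8 [  0.  30. 114.] -46 [381. -37.]
1.9 [  0.  40. 126.] -52 [384. -52.]
2.0 [  0.  50. 136.] -57 [389. -66.]
```

Emit:
apply_moves --targets "0 -1 15 -6 1; 0 -1 30 -11 1; 0 0 46 -17 1; 0 3 60 -23 1; 0 8 75 -29 1; 0 14 89 -34 1; 0 21 102 -40 1; 0 30 114 -46 1; 0 40 126 -52 1; 0 50 136 -57 1"

```text
clock: 3.85
position: [388.4, -66.4, 25.1]
ee_rot: [0.367, 0.604, -0.365, 0.606]
contact_force: [-0.2, 0.0, -0.5]
gripper_width: -0.1
```

Run:
```python
from bar import *
st()
plan(np.linspace(2.1,2.7,7),150,-21.5,25,-np.degrees(np.linspace(.1,.7,7)))
d=snap('top','top2.png')
cv2.imwrite('pics/z7.png',cv2.resize(cv2.imread('pics/top2.png')[170:270,275:465],None,fx=4,fy=4,interpolation=cv2.INTER_CUBIC))
```

```text
t 3.85 p [388.4 -66.4  25.1] jawyaw -62.4 xax [ 0.004  0.001 -1.   ] J [ 0.25  0.26 -0.78  0.   -0.53  1.8 ] F [-0.2  0.  -0.5] w -0.1
2.1 [ 0. -1. 15.] -6 [394. -80.]
2.2 [ 0. -1. 30.] -11 [401. -94.]
2.3 [ 0.  1. 45.] -17 [ 410. -106.]
2.4 [ 0.  4. 60.] -23 [ 420. -118.]
2.5 [ 0.  8. 74.] -29 [ 430. -128.]
2.6 [ 0. 14. 88.] -34 [ 442. -138.]
2.7 [  0.  22. 102.] -40 [ 455. -146.]
```

View pics/z7.png

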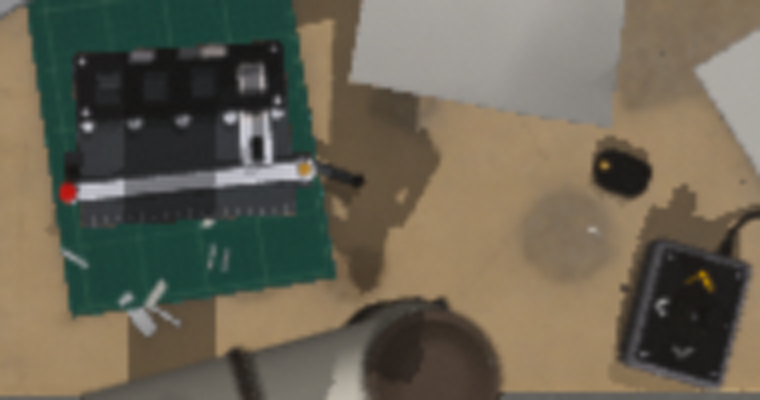

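Emit:
apply_moves --targets "-20 0 0 0 1; -55 0 0 7 1; -65 -15 -25 14 1; -65 -25 -60 21 1; -65 -30 -95 28 1; -65 -35 -130 35 1; -65 -40 -165 42 1; -65 -40 -165 49 1; -65 -40 -165 56 1; -65 -40 -165 56 1"

```text
clock: 4.73
position: [275.7, 64.4, 89.9]
ee_rot: [0.602, 0.374, -0.599, 0.373]
contact_force: [0.5, 0.0, 1.8]
gripper_width: -0.0
```

Run:
```python
from bar import *
st()
p=c2w(-26,97); print(p,rel([*p,90],np.radians(3)))
```

```text
t 4.73 p [275.7  64.4  89.9] jawyaw -116.2 xax [ 0.004  0.004 -1.   ] J [ 0.83 -0.09 -0.93  0.   -0.72  0.28] F [0.5 0.  1.8] w -0.0
[544.09791496 180.28644043] (array([-1.000e-01,  1.897e+02, -2.225e+02]), np.float64(60.8), np.float64(-116.2))
```

Emit:
apply_moves --targets "0 25 -30 7 1; 0 50 -60 14 1; 0 75 -90 21 1; 0 100 -120 28 1; 0 125 -150 35 1; 0 150 -180 42 1; 0 170 -200 49 1; 0 190 -222 56 1; 0 190 -222 61 1; 0 190 -222 61 1"

```text
clock: 5.57
position: [545.6, 179.6, 89.4]
ee_rot: [0.708, 0.018, -0.706, 0.017]
contact_force: [-0.5, -1.0, 0.3]
gripper_width: -0.2
```

Run:
```python
from bar import *
st()
p=c2w(-26,97); print(p,rel([*p,35],np.radians(3)))
```

```text
t 5.57 p [545.6 179.6  89.4] jawyaw -177.2 xax [ 0.002  0.001 -1.   ] J [ 0.6   0.41 -0.28  0.   -0.87 -0.55] F [-0.5 -1.   0.3] w -0.2
[544.09791496 180.28644043] (array([54.4, -0.7,  1.4]), np.float64(-0.2), np.float64(-177.2))
```

Emit:
apply_moves --targets "20 -1 1 0 1; 40 -1 1 0 1; 54 -1 1 0 1; 54 -1 1 0 1; 54 -1 1 0 1"

```text
clock: 5.98
position: [542.3, 179.4, 35.2]
ee_rot: [-0.707, -0.019, 0.707, -0.019]
contact_force: [-0.3, 1.3, -0.0]
gripper_width: -0.1
```

Run:
```python
from bar import *
st()
plan(np.linspace(.05,.85,10),194,-22.5,35,-np.degrees(np.linspace(.05,.85,10)))
```

```text
t 5.98 p [542.3 179.4  35.2] jawyaw -177.0 xax [-0. -0. -1.] J [ 0.6   0.48 -0.34  0.   -0.75 -0.55] F [-0.3  1.3 -0. ] w -0.1
0.05 [ 0. -1.  8.] -3 [534. 180.]
0.14 [ 0. -1. 26.] -8 [517. 179.]
0.23 [ 0.  0. 43.] -13 [499. 177.]
0.32 [ 0.  3. 60.] -18 [482. 173.]
0.41 [ 0.  7. 77.] -23 [466. 168.]
0.49 [ 0. 13. 93.] -28 [450. 162.]
0.58 [  0.  20. 109.] -33 [434. 154.]
0.67 [  0.  28. 124.] -39 [420. 144.]
0.76 [  0.  38. 139.] -44 [406. 134.]
0.85 [  0.  49. 152.] -49 [393. 122.]
```

Push half of this, then check that the bar is following.

Emit:
apply_moves --targets "0 -1 8 -3 1; 0 -1 26 -8 1; 0 0 43 -13 1; 0 3 60 -18 1; 0 7 77 -23 1; 0 7 77 -23 1"

```text
clock: 6.48
position: [463.6, 167.6, 36.2]
ee_rot: [-0.689, -0.16, 0.689, -0.16]
contact_force: [0.4, -0.1, 0.3]
gripper_width: -0.0
```

Run:
```python
from bar import *
st()
plan(np.linspace(.5,1.3,10),194,-22.5,35,-np.degrees(np.linspace(.1,.9,10)))
d=snap('top','top3.png')
cv2.imwrite('pics/z8.png',cv2.resize(cv2.imread('pics/top3.png')[170:270,275:375],None,fx=6,fy=6,interpolation=cv2.INTER_CUBIC))
```

```text
t 6.48 p [463.6 167.6  36.2] jawyaw -153.8 xax [-0.     0.001 -1.   ] J [ 0.68  0.37 -0.53 -0.   -0.67 -0.22] F [ 0.4 -0.1  0.3] w -0.0
0.5 [ 1. -1. 16.] -6 [449. 161.]
0.59 [ 1. -0. 34.] -11 [433. 153.]
0.68 [ 1.  2. 51.] -16 [419. 144.]
0.77 [ 1.  5. 68.] -21 [405. 133.]
0.86 [ 1. 10. 84.] -26 [392. 121.]
0.94 [  1.  16. 100.] -31 [381. 108.]
1.03 [  1.  24. 116.] -36 [370.  95.]
1.12 [  1.  34. 131.] -41 [361.  80.]
1.21 [  1.  44. 144.] -46 [353.  64.]
1.3 [  1.  56. 157.] -52 [347.  48.]
```

View pics/z8.png

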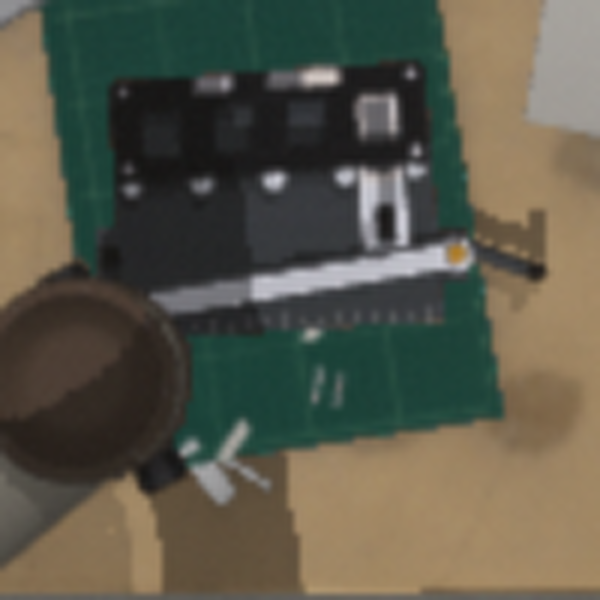

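The bar (line from pin (457,254) to (155,303) in the zoom) has only moved to about 0.11 rad, so it isn't following the tool fully. I'll check the side view.

Run:
```python
from bar import *
st()
d=snap('side','side3.png')
cv2.imwrite('pics/z9.png',cv2.resize(cv2.imread('pics/side3.png')[165:285,290:430],None,fx=5,fy=5,interpolation=cv2.INTER_CUBIC))
for P in [(463.6,167.6,36.2),(463.6,167.6,110)]:
    u,v=proj(d,P); print('tcp zoom',(u-290)*5,(v-165)*5)
P=[*bp(.11,196,0),46]; u,v=proj(d,P); print('knob@.11 zoom',P,(u-290)*5,(v-165)*5)
P=[*bp(.41,196,0),46]; u,v=proj(d,P); print('knob@.41 zoom',(u-290)*5,(v-165)*5)
```

```text
t 6.53 p [465.8 168.6  36.5] jawyaw -154.0 xax [ 0.002  0.002 -1.   ] J [ 0.68  0.37 -0.53  0.   -0.67 -0.22] F [ 0.3 -0.3  0.1] w 0.1
tcp zoom 318.024093275111 363.10526356167327
tcp zoom 325.69763599267446 273.27656053469457
knob@.11 zoom [np.float64(499.65365632588293), np.float64(177.74382228447558), 46] 258.5304086898384 346.5370465581404
knob@.41 zoom 353.3001348864772 351.9298289141302
```

View pics/z9.png

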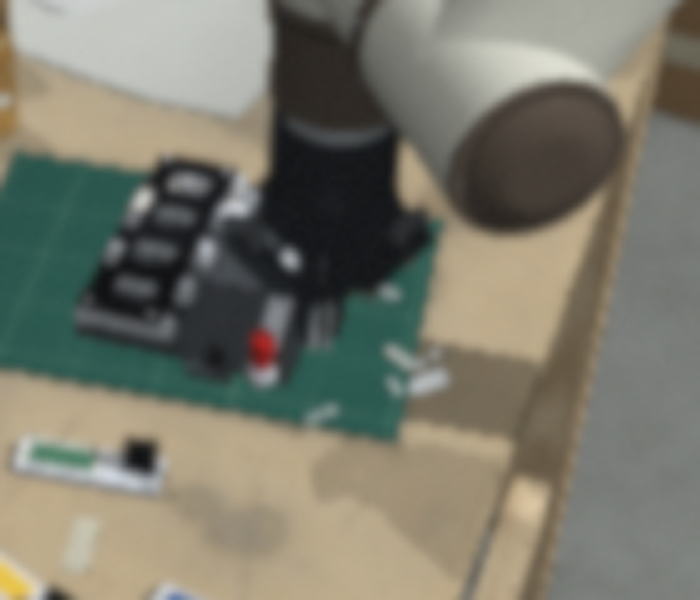

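Run:
```python
from bar import *
d=snap('side','side4.png')
im=cv2.imread('pics/side4.png')[205:250,325:385]
im=np.clip(im.astype(float)*1.8,0,255).astype(np.uint8)
im=cv2.resize(im,None,fx=12,fy=12,interpolation=cv2.INTER_NEAREST)
for z in (36,50,57,80):
    u,v=proj(d,(465.8,168.6,z)); cv2.circle(im,(int((u-325+.5)*12),int((v-205+.5)*12)),4,(0,0,255),-1); print(z,u,v)
cv2.imwrite('pics/z10.png',im)
```

```text
36 352.82614600349893 237.68443676779276
50 353.102490694939 234.388041891588
57 353.24214940201443 232.7208551206513
80 353.70815099869077 227.15179306313212
```

View pics/z10.png

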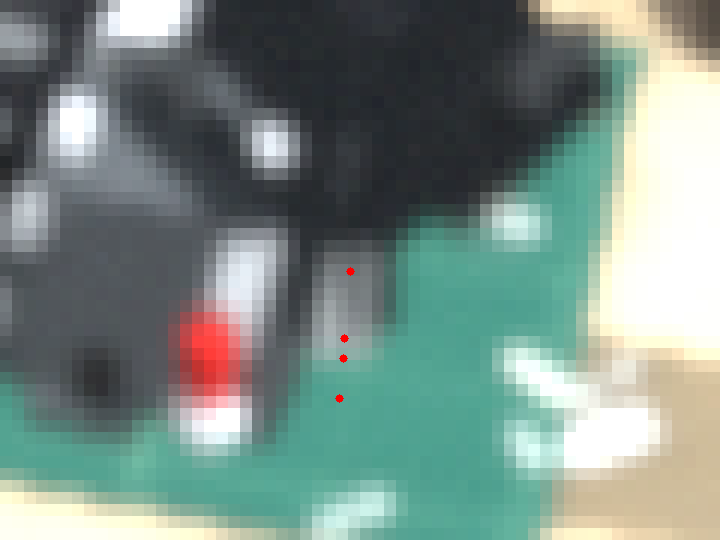

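The fingertips appear about 12 mm higher than the reported TCP: the tip is at row 234.8, which fits z≈48, not 36. That explains why it passed over the bar and slipped over the knob. I'll confirm with a light touch on the mat here.

Emit:
apply_moves --targets "15 0 0 0 1; 25 0 0 0 1; 28 0 0 0 1; 30 0 0 0 1; 30 0 0 0 1; 30 0 0 0 1"

```text
clock: 7.13
position: [466.9, 168.8, 4.9]
ee_rot: [0.689, 0.159, -0.689, 0.159]
contact_force: [-0.3, -0.1, 0.3]
gripper_width: 0.0
```

Emit:
apply_moves --targets "1 0 0 0 1; 2 0 0 0 1; 2 0 0 0 1; 2 0 0 0 1"

```text
clock: 7.47
position: [466.3, 168.5, 2.6]
ee_rot: [0.689, 0.159, -0.689, 0.159]
contact_force: [0.2, 0.6, -0.4]
gripper_width: 0.1
```

Emit:
apply_moves --targets "1 0 0 0 1; 2 0 0 0 1; 2 0 0 0 1; 2 0 0 0 1"

```text
clock: 7.8
position: [466.2, 168.4, 0.4]
ee_rot: [-0.689, -0.159, 0.689, -0.159]
contact_force: [0.0, 0.4, -0.2]
gripper_width: 0.1
```

Emit:
apply_moves --targets "1 0 0 0 1; 3 0 0 0 1; 3 0 0 0 1; 3 0 0 0 1"

```text
clock: 8.13
position: [466.2, 168.3, -2.7]
ee_rot: [-0.689, -0.159, 0.689, -0.159]
contact_force: [0.6, -0.1, -0.4]
gripper_width: 0.2
```

Emit:
apply_moves --targets "1 0 0 0 1; 3 0 0 0 1; 3 0 0 0 1; 3 0 0 0 1"

```text
clock: 8.47
position: [466.2, 168.3, -5.7]
ee_rot: [-0.689, -0.159, 0.689, -0.159]
contact_force: [0.1, 0.6, -0.3]
gripper_width: -0.2
```

Emit:
apply_moves --targets "1 0 0 0 1; 2 0 0 0 1; 2 0 0 0 1; 2 0 0 0 1"

```text
clock: 8.8
position: [466.2, 168.4, -7.6]
ee_rot: [-0.689, -0.159, 0.689, -0.159]
contact_force: [0.2, 0.3, -0.6]
gripper_width: -0.1
```

Emit:
apply_moves --targets "1 0 0 0 1; 2 0 0 0 1; 2 0 0 0 1; 2 0 0 0 1"

```text
clock: 9.13
position: [467.3, 168.8, -8.7]
ee_rot: [0.69, 0.159, -0.688, 0.159]
contact_force: [0.1, -0.5, 4.7]
gripper_width: 0.2
```

Emit:
apply_moves --targets "1 0 0 0 1; 2 0 0 0 1; 2 0 0 0 1; 2 0 0 0 1"

```text
clock: 9.47
position: [468.4, 169.1, -9.2]
ee_rot: [0.691, 0.159, -0.687, 0.159]
contact_force: [-0.2, -3.2, 14.7]
gripper_width: -0.2
```

Run:
```python
from bar import *
st()
d=snap('side','side5.png')
im=cv2.imread('pics/side5.png')[205:265,325:385]
im=np.clip(im.astype(float)*1.8,0,255).astype(np.uint8)
im=cv2.resize(im,None,fx=10,fy=10,interpolation=cv2.INTER_NEAREST)
cv2.imwrite('pics/z11.png',im)
for z in (-10,0,3.5,10): print(z,proj(d,(466,168.4,z)))
```

```text
t 9.47 p [468.4 169.1  -9.2] jawyaw -154.0 xax [ 0.005  0.002 -1.   ] J [ 0.67  0.45 -0.56  0.   -0.55 -0.22] F [-0.2 -3.2 14.7] w -0.2
-10 (np.float64(351.90562748325647), np.float64(248.11204192237167))
0 (np.float64(352.0934443925902), np.float64(245.87630760036865))
3.5 (np.float64(352.15962519096075), np.float64(245.08814215581899))
10 (np.float64(352.2831500955045), np.float64(243.61654387960203))
```

View pics/z11.png

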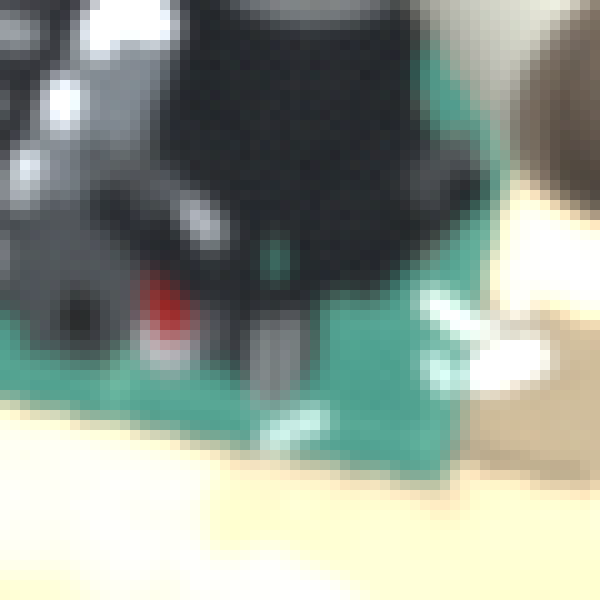

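Contact came at a reported z of about -8.5 on the 3.5 mm mat, so when shut the real fingertip is about 12 mm above the reported TCP. I'll use that offset from here on.

Run:
```python
from bar import *
p=c2w(-28,97); print(p,rel([*p,62],np.radians(3)))
```

```text
[542.1007233  180.18049005] (array([-71.2,  22.4, -71.1]), np.float64(23.0), np.float64(-154.0))
```

Emit:
apply_moves --targets "-30 0 0 0 1; -60 0 0 0 1; -76 0 0 0 1; -76 0 0 0 1; -76 11 -35 12 1; -76 22 -70 23 1; -76 22 -70 23 1; -76 22 -70 23 1"

```text
clock: 10.18
position: [540.0, 179.3, 62.9]
ee_rot: [-0.707, -0.016, 0.707, -0.016]
contact_force: [-0.5, 0.2, -0.1]
gripper_width: 0.0
```

Run:
```python
from bar import *
st()
p=c2w(-28,97); print(p,rel([*p,23],np.radians(3)))
d=snap('top','top5.png')
cv2.imwrite('pics/z12.png',cv2.resize(cv2.imread('pics/top5.png')[170:270,275:375],None,fx=6,fy=6,interpolation=cv2.INTER_CUBIC))
```

```text
t 10.18 p [540.  179.3  62.9] jawyaw -177.4 xax [-0.001 -0.    -1.   ] J [ 0.61  0.44 -0.32 -0.   -0.81 -0.56] F [-0.5  0.2 -0.1] w 0.0
[542.1007233  180.18049005] (array([39.9, -0.8, -2.2]), np.float64(-0.4), np.float64(-177.4))
```

View pics/z12.png

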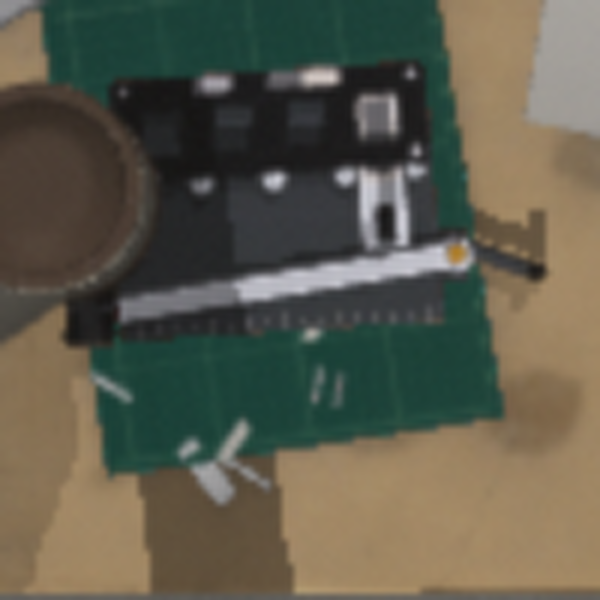

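Emit:
apply_moves --targets "20 -1 -2 0 1; 38 -1 -2 0 1; 40 -1 -2 0 1; 40 -1 -2 0 1"

```text
clock: 10.57
position: [539.4, 179.6, 22.9]
ee_rot: [-0.706, -0.018, 0.708, -0.019]
contact_force: [-0.2, 1.1, 0.3]
gripper_width: 0.1
```

Run:
```python
from bar import *
st()
plan(np.linspace(.08,.9,10),194,-22.5,23,-np.degrees(np.linspace(.05,.85,10)))
```

```text
t 10.57 p [539.4 179.6  22.9] jawyaw -177.0 xax [-0.003 -0.002 -1.   ] J [ 0.61  0.49 -0.35 -0.   -0.73 -0.55] F [-0.2  1.1  0.3] w 0.1
0.08 [-0. -1. 11.] -3 [528. 180.]
0.17 [-0. -0. 29.] -8 [510. 178.]
0.26 [-0.  1. 47.] -13 [493. 176.]
0.35 [-0.  5. 64.] -18 [475. 171.]
0.44 [-0. 10. 81.] -23 [459. 166.]
0.54 [-0. 16. 98.] -28 [442. 158.]
0.63 [ -0.  24. 114.] -33 [427. 149.]
0.72 [ -0.  34. 129.] -39 [412. 139.]
0.81 [ -0.  44. 143.] -44 [399. 128.]
0.9 [ -0.  56. 156.] -49 [386. 115.]
```

Emit:
apply_moves --targets "0 -1 11 -3 1; 0 0 29 -8 1; 0 1 47 -13 1; 0 5 64 -18 1; 0 10 81 -23 1; 0 16 98 -28 1; 0 24 114 -33 1; 0 24 114 -33 1"

```text
clock: 11.23
position: [425.2, 148.8, 25.2]
ee_rot: [-0.672, -0.219, 0.673, -0.219]
contact_force: [0.2, -0.2, 0.3]
gripper_width: 0.1
```

Run:
```python
from bar import *
st()
plan(np.linspace(.72,1.53,10),192,-22.5,23,-np.degrees(np.linspace(.1,.9,10)))
d=snap('top','top6.png')
cv2.imwrite('pics/z13.png',cv2.resize(cv2.imread('pics/top6.png')[170:270,275:375],None,fx=6,fy=6,interpolation=cv2.INTER_CUBIC))
```

```text
t 11.23 p [425.2 148.8  25.2] jawyaw -143.9 xax [-0.002 -0.001 -1.   ] J [ 0.7   0.34 -0.64 -0.   -0.59 -0.07] F [ 0.2 -0.2  0.3] w 0.1
0.72 [ 2.  2. 16.] -6 [413. 137.]
0.81 [ 2.  4. 34.] -11 [400. 126.]
0.9 [ 2.  6. 51.] -16 [388. 114.]
0.99 [ 2. 11. 68.] -21 [377. 100.]
1.08 [ 2. 16. 84.] -26 [367.  86.]
1.17 [  2.  24. 100.] -31 [359.  71.]
1.26 [  2.  32. 115.] -36 [352.  55.]
1.35 [  2.  42. 129.] -41 [346.  39.]
1.44 [  2.  54. 142.] -46 [342.  22.]
1.53 [  2.  66. 154.] -52 [339.   4.]
```

View pics/z13.png

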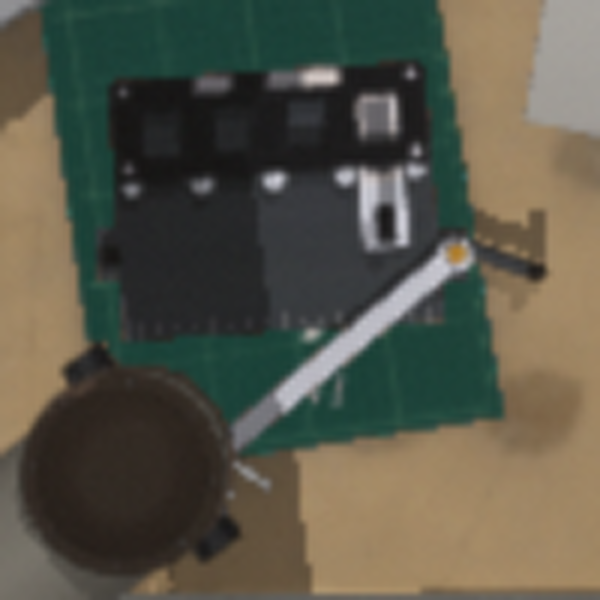

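The bar is following now, at about 0.65 rad. I'll carry on round the arc.

Emit:
apply_moves --targets "2 2 16 -6 1; 2 4 34 -11 1; 2 6 51 -16 1; 2 11 68 -21 1; 2 16 84 -26 1; 2 24 100 -31 1; 2 32 115 -36 1; 2 42 129 -41 1; 2 54 142 -46 1; 2 66 154 -52 1"

```text
clock: 12.12
position: [343.6, 6.8, 23.3]
ee_rot: [0.509, 0.492, -0.507, 0.493]
contact_force: [-0.2, 0.3, -0.5]
gripper_width: -0.2
```

Run:
```python
from bar import *
st()
plan(np.linspace(1.62,2.43,10),192,-22.5,23,-np.degrees(np.linspace(.1,.9,10)))
```

```text
t 12.12 p [343.6   6.8  23.3] jawyaw -91.8 xax [ 0.003  0.001 -1.   ] J [ 0.5   0.19 -0.9   0.   -0.48  1.04] F [-0.2  0.3 -0.5] w -0.2
1.62 [ 0. -5. 20.] -6 [338. -13.]
1.71 [ 0. -4. 37.] -11 [339. -30.]
1.8 [ 0. -1. 54.] -16 [341. -48.]
1.89 [ 0.  3. 71.] -21 [344. -65.]
1.98 [ 0.  9. 88.] -26 [350. -81.]
2.07 [  0.  16. 104.] -31 [356. -97.]
2.16 [  0.  24. 119.] -36 [ 364. -113.]
2.25 [  0.  34. 133.] -41 [ 374. -127.]
2.34 [  0.  45. 146.] -46 [ 384. -141.]
2.43 [  0.  58. 159.] -52 [ 396. -154.]
```

Emit:
apply_moves --targets "0 -3 20 -6 1; 0 -3 37 -11 1; 0 -1 54 -16 1; 0 3 71 -21 1; 0 9 88 -26 1; 0 16 104 -31 1; 0 24 119 -36 1; 0 34 133 -41 1; 0 45 146 -46 1; 0 58 159 -52 1"

```text
clock: 12.95
position: [396.2, -155.3, 23.2]
ee_rot: [0.241, 0.664, -0.241, 0.665]
contact_force: [0.2, -0.2, 0.2]
gripper_width: -0.2
```

Run:
```python
from bar import *
st()
plan([2.5,2.55,2.6,2.65],192,-22.5,23,-np.degrees([.07,.12,.17,.22]))
d=snap('top','top7.png')
cv2.imwrite('pics/z14.png',cv2.resize(cv2.imread('pics/top7.png')[170:280,320:470],None,fx=5,fy=5,interpolation=cv2.INTER_CUBIC))
```

```text
t 12.95 p [ 396.2 -155.3   23.2] jawyaw -39.9 xax [ 0.002 -0.    -1.   ] J [ 0.01  0.31 -0.71  0.   -0.56  2.43] F [ 0.2 -0.2  0.2] w -0.2
2.5 [ 0.  1. 12.] -4 [ 406. -163.]
2.55 [ 0.  1. 22.] -7 [ 414. -169.]
2.6 [ 0.  1. 32.] -10 [ 421. -175.]
2.65 [ 0.  2. 41.] -13 [ 430. -180.]
```

View pics/z14.png

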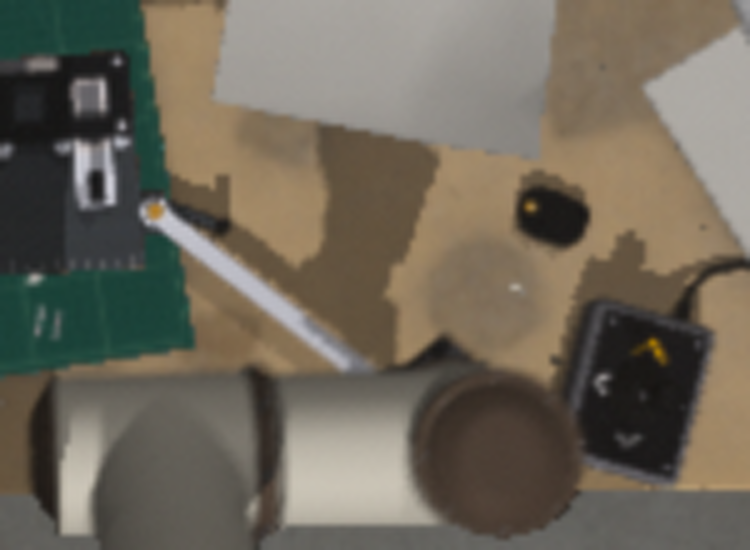

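Emit:
apply_moves --targets "0 1 12 -4 1; 0 1 22 -7 1; 0 1 30 -10 1; 0 1 34 -12 1; 0 2 38 -13 1; 0 2 38 -13 1; 0 2 38 -13 1"

```text
clock: 13.58
position: [422.0, -175.8, 22.6]
ee_rot: [0.167, 0.69, -0.166, 0.685]
contact_force: [-7.6, 9.2, 8.3]
gripper_width: -0.1
```

Emit:
apply_moves --targets "0 1 3 0 1; 0 1 6 0 1; 0 1 6 0 1; 0 1 6 0 1"

```text
clock: 13.92
position: [422.3, -176.2, 22.3]
ee_rot: [0.167, 0.693, -0.167, 0.681]
contact_force: [-15.9, 19.1, 19.7]
gripper_width: 0.2
```

Run:
```python
from bar import *
st()
d=snap('top','top8.png')
cv2.imwrite('pics/z15.png',cv2.resize(cv2.imread('pics/top8.png')[170:280,320:470],None,fx=5,fy=5,interpolation=cv2.INTER_CUBIC))
```

```text
t 13.92 p [ 422.3 -176.2   22.3] jawyaw -27.3 xax [-0.018  0.004 -1.   ] J [-0.04  0.36 -0.61 -0.01 -0.62  2.71] F [-15.9  19.1  19.7] w 0.2
```

View pics/z15.png

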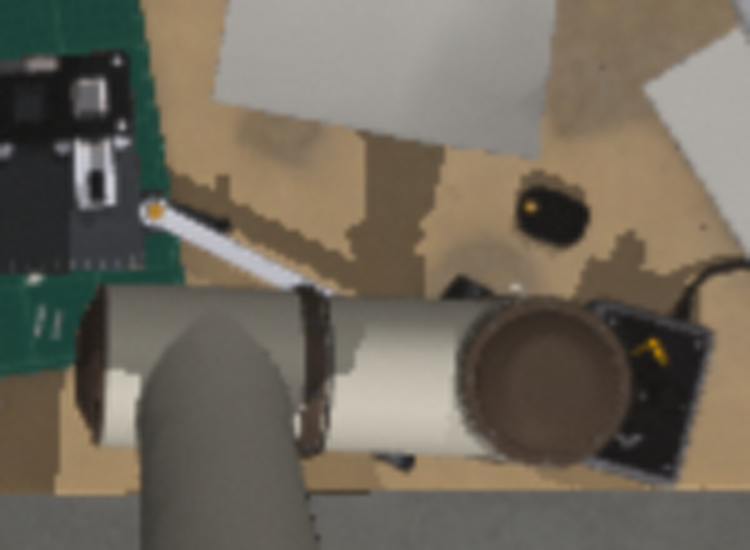

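Force is about 30 N against the stop and the position matches 2.6 rad, so the bar is open. I'll back off, lift and re-measure the cassettes.

Emit:
apply_moves --targets "0 0 -12 0 0; 0 0 -22 0 0; -30 0 -22 0 -0.4; -65 0 -22 0 -0.4; -90 0 -22 0 -0.4; -90 0 -22 0 -0.4; -90 0 -22 0 -0.4"

```text
clock: 14.55
position: [413.2, -169.1, 114.5]
ee_rot: [0.166, 0.685, -0.165, 0.69]
contact_force: [1.2, 0.2, 0.6]
gripper_width: 60.1
```

```bash
cat >> h.py <<'E'
COL={'y':((20,150,120),(32,255,255)),'g':((60,80,40),(85,255,255)),'b':((105,100,60),(125,255,255))}
def cass(d,n,roi=(215,283,180,255)):
    hsv=cv2.cvtColor(d['img'],cv2.COLOR_RGB2HSV); g=d['img'].max(2)
    m=cv2.inRange(hsv,*COL[n]); mm=np.zeros_like(m); a,b,c,e=roi; mm[c:e,a:b]=m[c:e,a:b]
    f,nf=max(cents(mm,8),key=lambda c:c[1])
    F=plane(d,*f,8)
    dk=(g<70); dk2=np.zeros_like(dk); u,v=int(round(f[0])),int(round(f[1])); dk2[v-20:v+21,u-20:u+21]=dk[v-20:v+21,u-20:u+21]
    best=None
    for c,k in cents(dk2,8):
        P=plane(d,*c,27); L=np.linalg.norm((F-P)[:2])
        if abs(L-48)<6 and k<30: best=(P,c,k,L)
    if best is None: print(n,'no fin',f,cents(dk2,5)); return
    P,c,k,L=best; D=(F-P)[:2]; yaw=np.arctan2(D[1],D[0])
    print(n,'fin',P[:2].round(1),'field',F[:2].round(1),'L',L.round(1),'yaw',np.degrees(yaw).round(1),'n',k)
    return P[:2],yaw
E
python3 - <<'E'
from bar import *
st()
d=snap('top','top9.png')
r={n:cass(d,n) for n in 'ygb'}
P,y=r['b']
print(rel([*P,100],y+np.pi/2))
cv2.imwrite('pics/z16.png',cv2.resize(cv2.imread('pics/top9.png')[170:280,200:400],None,fx=4,fy=4,interpolation=cv2.INTER_CUBIC))
E
```

```text
t 14.55 p [ 413.2 -169.1  114.5] jawyaw -27.1 xax [ 0.006 -0.    -1.   ] J [-0.02  0.18 -0.55  0.   -0.83  2.69] F [1.2 0.2 0.6] w 60.1
y fin [539.7 390.8] field [585.3 375. ] L 48.2 yaw -19.1 n 20
g fin [543.8 266.3] field [591.4 275.5] L 48.5 yaw 11.0 n 16
b fin [424.2 364.3] field [472.5 358.6] L 48.7 yaw -6.7 n 19
(array([  13.1,  480.3, -232. ]), np.float64(69.5), np.float64(-27.1))
```

View pics/z16.png

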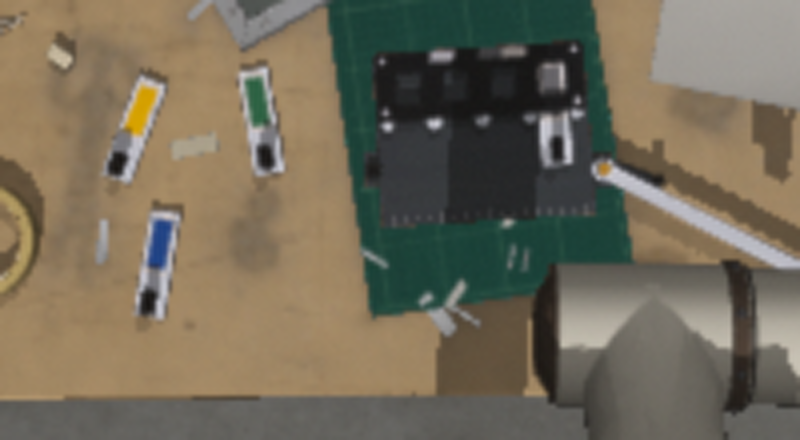

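Emit:
apply_moves --targets "0 35 -17 7 -0.4; 0 70 -34 14 -0.4; 0 105 -50 21 -0.4; 0 140 -67 28 -0.4; 0 175 -84 35 -0.4; 0 210 -101 42 -0.4; 0 245 -118 49 -0.4; 0 280 -135 56 -0.4; 0 315 -152 63 -0.4; 0 350 -169 69 -0.4"

```text
clock: 15.43
position: [418.4, 180.3, 111.2]
ee_rot: [0.488, 0.511, -0.49, 0.511]
contact_force: [1.5, -0.5, 0.3]
gripper_width: 59.8
```

Emit:
apply_moves --targets "0 12 -37 0 -0.4; 0 24 -74 0 -0.4; 0 36 -110 0 -0.4; 0 40 -125 0 -0.4; 0 40 -125 0 -0.4; 0 40 -125 0 -0.4"

```text
clock: 15.93
position: [452.2, 305.8, 110.4]
ee_rot: [0.486, 0.512, -0.489, 0.512]
contact_force: [-1.3, -0.8, 0.6]
gripper_width: 59.6
```

Run:
```python
from bar import *
st()
print(rel([424.2,364.3,30],np.radians(83.3)))
```

```text
t 15.93 p [452.2 305.8 110.4] jawyaw -87.1 xax [-0.003 -0.003 -1.   ] J [ 0.89  0.35 -0.32 -0.   -0.9   0.73] F [-1.3 -0.8  0.6] w 59.6
(array([ 80.4, -25. , -59.8]), np.float64(9.6), np.float64(-87.1))
```

Emit:
apply_moves --targets "0 -12 -30 5 -0.4; 0 -25 -60 10 -0.4; 0 -25 -60 10 -0.4; 35 -25 -60 10 -0.4; 70 -25 -60 10 -0.4; 70 -25 -60 10 -0.4; 70 -25 -60 10 -0.4"

```text
clock: 16.52
position: [424.2, 361.9, 41.0]
ee_rot: [-0.528, -0.467, 0.532, -0.468]
contact_force: [0.7, 0.2, -0.4]
gripper_width: 59.9
```

Run:
```python
from bar import *
st()
print(rel([424.2,364.3,2],np.radians(83.3)))
d=snap('side','side6.png')
cv2.imwrite('pics/z17.png',cv2.resize(cv2.imread('pics/side6.png')[215:325,270:410],None,fx=5,fy=5,interpolation=cv2.INTER_CUBIC))
for z in (0,32): u,v=proj(d,(424.2,364.3,z)); print((u-270)*5,(v-215)*5)
```

```text
t 16.52 p [424.2 361.9  41. ] jawyaw -97.2 xax [-0.003 -0.005 -1.   ] J [ 1.    0.45 -0.36  0.   -0.76  0.45] F [ 0.7  0.2 -0.4] w 59.9
(array([39. , -0.3, -2.4]), np.float64(-0.5), np.float64(-97.2))
369.08479425819365 407.64606090144554
371.8318563996277 370.67881576339005
```

View pics/z17.png

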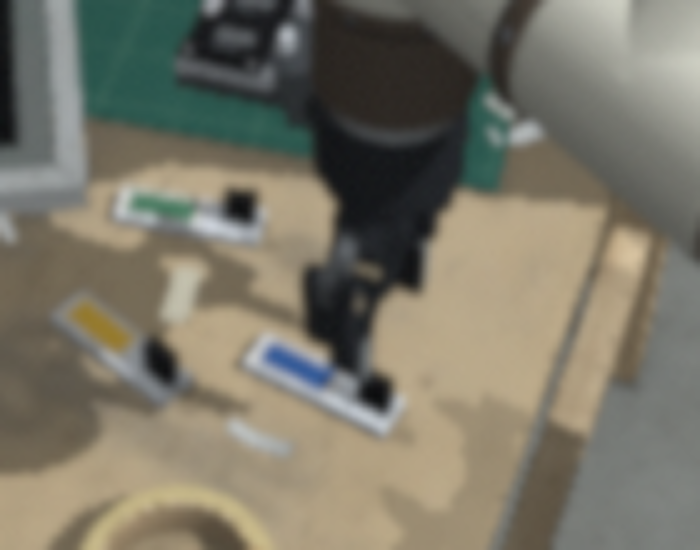

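Emit:
apply_moves --targets "20 0 -2 0 -0.4; 36 0 -2 0 -0.4; 41 0 -2 0 -0.4; 41 0 -2 0 -0.4; 41 0 -2 0 0.3; 41 0 -2 0 0.7; 41 0 -2 0 1; 41 0 -2 0 1; 41 0 -2 0 1; 41 0 -2 0 1"

```text
clock: 17.4
position: [425.5, 366.8, 2.4]
ee_rot: [0.53, 0.468, -0.53, 0.468]
contact_force: [-1.2, -0.3, 5.6]
gripper_width: 7.5
```

Run:
```python
from bar import *
st()
```

```text
t 17.4 p [425.5 366.8   2.4] jawyaw -97.1 xax [ 0.001  0.001 -1.   ] J [ 1.    0.51 -0.39  0.   -0.67  0.45] F [-1.2 -0.3  5.6] w 7.5
```

Emit:
apply_moves --targets "0 0 0 0 1; 0 0 0 0 1; -2 0 0 0 1; -2 0 0 0 1"

```text
clock: 17.73
position: [425.3, 366.6, 3.6]
ee_rot: [0.53, 0.468, -0.53, 0.468]
contact_force: [0.9, -0.1, -1.1]
gripper_width: 7.8
```

Run:
```python
from bar import *
st()
d=snap('side','side7.png')
cv2.imwrite('pics/z18.png',cv2.resize(cv2.imread('pics/side7.png')[255:325,300:390],None,fx=8,fy=8,interpolation=cv2.INTER_CUBIC))
```

```text
t 17.73 p [425.3 366.6   3.6] jawyaw -97.1 xax [ 0.  0. -1.] J [ 1.    0.51 -0.39 -0.   -0.67  0.45] F [ 0.9 -0.1 -1.1] w 7.8
```

View pics/z18.png

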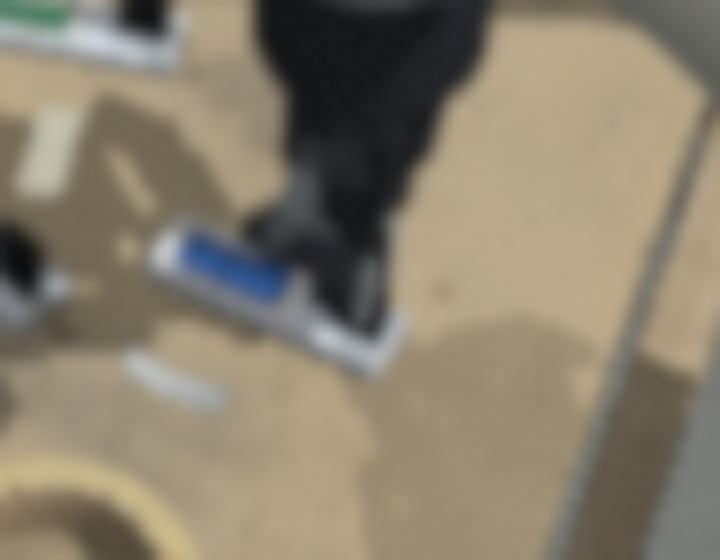

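Emit:
apply_moves --targets "-15 0 0 0 1; -40 0 0 0 1; -65 0 0 0 1; -65 0 0 0 1; -65 0 0 0 1"

```text
clock: 18.2
position: [425.6, 367.2, 69.5]
ee_rot: [0.531, 0.468, -0.529, 0.468]
contact_force: [0.7, -1.1, -1.1]
gripper_width: 7.8
```

Run:
```python
from bar import *
st()
d=snap('side','side8.png')
cv2.imwrite('pics/z19.png',cv2.resize(cv2.imread('pics/side8.png')[225:325,280:390],None,fx=6,fy=6,interpolation=cv2.INTER_CUBIC))
print(c2w(-107,-20),rel([*c2w(-107,-20),66],CY+np.pi/2))
```

```text
t 18.2 p [425.6 367.2  69.5] jawyaw -97.1 xax [ 0.001  0.002 -1.   ] J [ 1.    0.42 -0.33 -0.   -0.82  0.45] F [ 0.7 -1.1 -1.1] w 7.8
[469.40975014  59.15973803] (array([  2.2,  82.4, 299.2]), np.float64(-10.2), np.float64(-97.2))
```

View pics/z19.png

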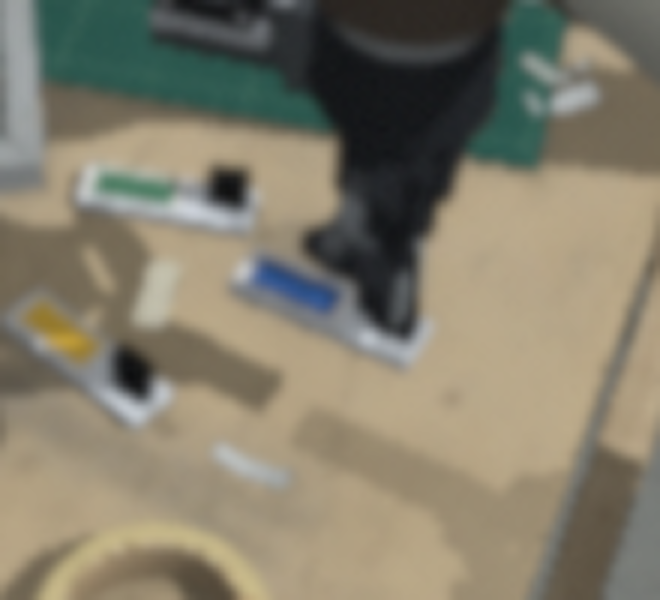

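Blue is held and hanging level. I'll carry it to the front of slot 2.

Emit:
apply_moves --targets "0 9 33 -2 1; 0 18 66 -4 1; 0 27 100 -6 1; 0 36 133 -8 1; 0 46 166 -10 1; 0 55 200 -10 1; 0 64 233 -10 1; 0 73 266 -10 1; 0 82 299 -10 1; 0 82 299 -10 1"

```text
clock: 19.08
position: [467.5, 54.7, 66.7]
ee_rot: [0.487, 0.512, -0.491, 0.51]
contact_force: [-0.1, -0.4, -0.9]
gripper_width: 8.0
```

Run:
```python
from bar import *
st()
print(c2w(-107,-20),rel([*c2w(-107,-20),66],CY+np.pi/2))
d=snap('side','side9.png')
cv2.imwrite('pics/z20.png',cv2.resize(cv2.imread('pics/side9.png')[165:265,280:390],None,fx=6,fy=6,interpolation=cv2.INTER_CUBIC))
```

```text
t 19.08 p [467.5  54.7  66.7] jawyaw -87.5 xax [-0.005 -0.002 -1.   ] J [ 0.46  0.3  -0.55 -0.   -0.73  1.15] F [-0.1 -0.4 -0.9] w 8.0
[469.40975014  59.15973803] (array([ 0.7,  2.1, -4.3]), np.float64(-0.5), np.float64(-87.5))
```

View pics/z20.png

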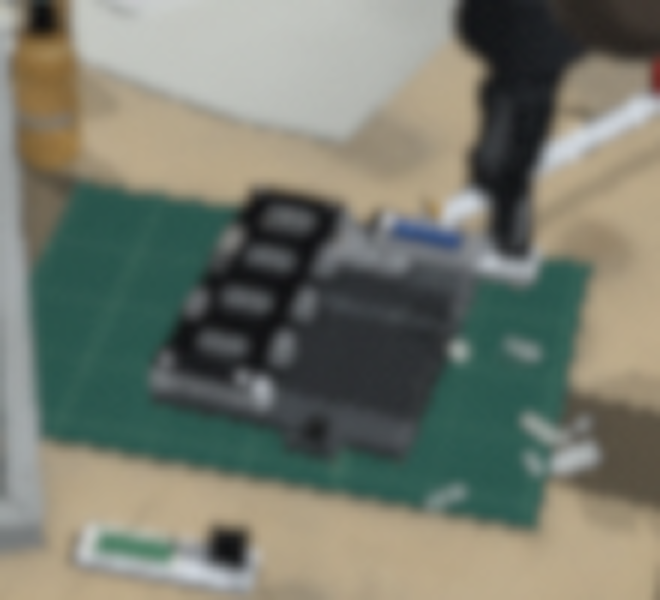

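Emit:
apply_moves --targets "0 0 0 0 1; 0 0 0 0 1; 0 0 0 0 1"

```text
clock: 19.38
position: [469.3, 60.5, 68.0]
ee_rot: [0.487, 0.513, -0.487, 0.513]
contact_force: [0.3, -0.2, -1.4]
gripper_width: 7.5
```

Run:
```python
from bar import *
st()
print(c2w(-107,-20),rel([*c2w(-107,-20),27],CY+np.pi/2))
```

```text
t 19.38 p [469.3  60.5  68. ] jawyaw -87.0 xax [-0.001 -0.    -1.   ] J [ 0.47  0.3  -0.55 -0.   -0.73  1.15] F [ 0.3 -0.2 -1.4] w 7.5
[469.40975014  59.15973803] (array([41. ,  0.1,  1.3]), np.float64(-0.1), np.float64(-87.0))
```

Emit:
apply_moves --targets "20 0 1 0 1; 35 0 1 0 1; 40 0 1 0 1; 41 0 1 0 1; 41 0 1 0 1; 41 0 1 0 1"

```text
clock: 19.88
position: [470.2, 59.3, 28.1]
ee_rot: [0.487, 0.512, -0.487, 0.513]
contact_force: [0.4, 0.2, 0.2]
gripper_width: 7.7
```

Run:
```python
from bar import *
st()
s,_=tool(); print('carrier',w2c(s['position']))
d=snap('top','top10.png')
cv2.imwrite('pics/z21.png',cv2.resize(cv2.imread('pics/top10.png')[170:270,275:375],None,fx=6,fy=6,interpolation=cv2.INTER_CUBIC))
```

```text
t 19.88 p [470.2  59.3  28.1] jawyaw -87.1 xax [ 0.001  0.    -1.   ] J [ 0.47  0.36 -0.59  0.   -0.62  1.15] F [0.4 0.2 0.2] w 7.7
carrier [-106.18458336  -19.89641306]
```

View pics/z21.png

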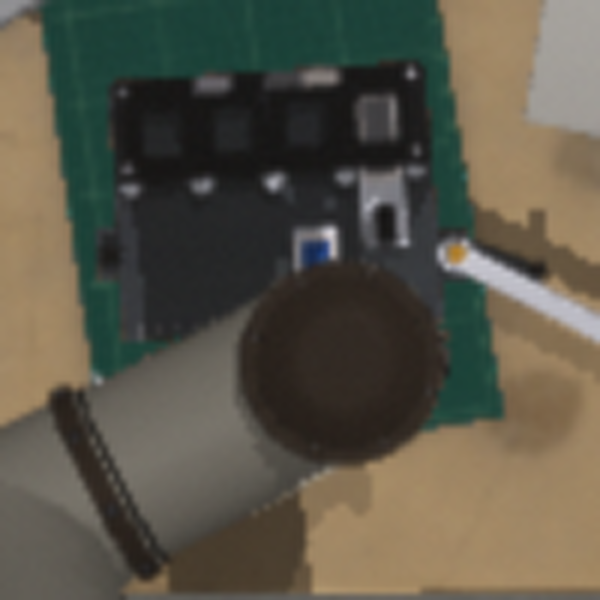

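Emit:
apply_moves --targets "0 10 0 0 1; 0 20 0 0 1; 0 28 0 0 1; 0 36 0 0 1; 0 42 0 0 1; 0 48 0 0 1; 0 54 0 0 1; 0 60 0 0 1; 0 60 0 0 1"

```text
clock: 20.68
position: [531.3, 62.1, 27.5]
ee_rot: [0.488, 0.512, -0.487, 0.513]
contact_force: [1.5, 0.6, -2.1]
gripper_width: 7.6
```

Run:
```python
from bar import *
st()
s,_=tool(); print('carrier',w2c(s['position']))
d=snap('top','top11.png')
cv2.imwrite('pics/z22.png',cv2.resize(cv2.imread('pics/top11.png')[170:270,275:375],None,fx=6,fy=6,interpolation=cv2.INTER_CUBIC))
```

```text
t 20.68 p [531.3  62.1  27.5] jawyaw -87.1 xax [ 0.002  0.    -1.   ] J [ 0.42  0.44 -0.44  0.   -0.69  1.2 ] F [ 1.5  0.6 -2.1] w 7.6
carrier [-45.06642066 -20.3758224 ]
```

View pics/z22.png

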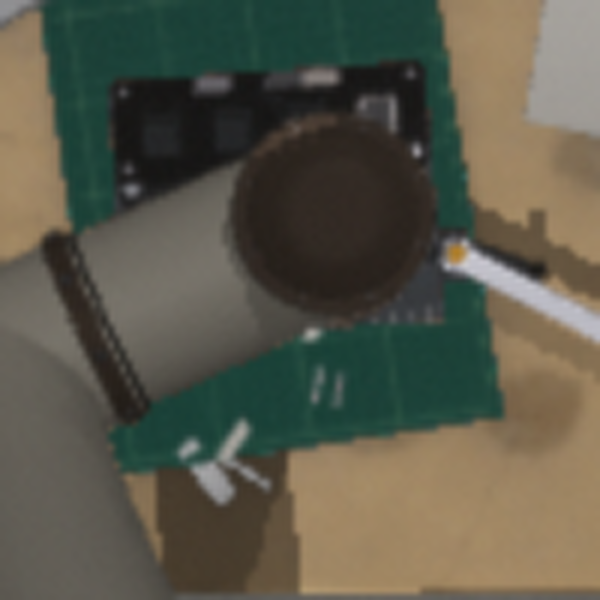

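Small forces so far and the nose should be about 30 mm in. I'll continue to the wall.

Emit:
apply_moves --targets "0 6 0 0 1; 0 11 0 0 1; 0 15 0 0 1; 0 17 0 0 1; 0 17 0 0 1; 0 17 0 0 1"

```text
clock: 21.23
position: [547.1, 62.7, 27.5]
ee_rot: [0.488, 0.512, -0.487, 0.513]
contact_force: [0.4, 0.8, -2.7]
gripper_width: 7.8
```

Emit:
apply_moves --targets "0 2 0 0 1; 0 3 0 0 1; 0 3 0 0 1; 0 3 0 0 1"

```text
clock: 21.57
position: [549.2, 62.7, 27.4]
ee_rot: [0.487, 0.512, -0.487, 0.512]
contact_force: [-1.8, 3.6, -1.0]
gripper_width: 7.7
```

Run:
```python
from bar import *
st()
s,_=tool(); print('carrier',w2c(s['position']))
```

```text
t 21.57 p [549.2  62.7  27.4] jawyaw -87.1 xax [-0.001 -0.    -1.   ] J [ 0.41  0.47 -0.39 -0.   -0.71  1.21] F [-1.8  3.6 -1. ] w 7.7
carrier [-27.17128142 -20.69819558]
```

Emit:
apply_moves --targets "0 2 0 0 1; 0 3 0 0 1; 0 3 0 0 1; 0 3 0 0 1"

```text
clock: 21.9
position: [549.9, 62.6, 27.1]
ee_rot: [0.486, 0.513, -0.489, 0.511]
contact_force: [-7.5, 5.0, 1.8]
gripper_width: 8.0
```

Emit:
apply_moves --targets "0 1 0 0 1; 0 2 0 0 1; 0 2 0 0 1; 0 2 0 0 1"

```text
clock: 22.23
position: [549.7, 62.5, 26.9]
ee_rot: [0.485, 0.514, -0.49, 0.51]
contact_force: [-12.4, 7.0, 5.5]
gripper_width: 7.6
```

Run:
```python
from bar import *
st()
s,_=tool(); print('carrier',w2c(s['position']))
```

```text
t 22.23 p [549.7  62.5  26.9] jawyaw -87.2 xax [-0.009 -0.002 -1.   ] J [ 0.4   0.47 -0.38 -0.   -0.73  1.22] F [-12.4   7.    5.5] w 7.6
carrier [-26.62179647 -20.92834664]
```

Emit:
apply_moves --targets "0 -4 0 0 1; 0 -5 0 0 1; 0 -5 0 0 0.4; 0 -5 0 0 0.4; 0 -5 0 0 0.4; 0 -5 0 0 0.4; 0 -5 0 0 0.4"

```text
clock: 22.82
position: [549.9, 62.4, 27.7]
ee_rot: [0.488, 0.512, -0.487, 0.512]
contact_force: [-1.0, 0.1, 0.2]
gripper_width: 25.7
```

Run:
```python
from bar import *
st()
s,_=tool(); print('carrier',w2c(s['position']))
```

```text
t 22.82 p [549.9  62.4  27.7] jawyaw -87.1 xax [ 0.001 -0.    -1.   ] J [ 0.41  0.47 -0.39  0.   -0.71  1.21] F [-1.   0.1  0.2] w 25.7
carrier [-26.46764372 -20.9989811 ]
```

Emit:
apply_moves --targets "-30 0 0 0 0.4; -65 0 0 0 0.4; -75 0 -40 0 0.2; -75 0 -80 0 -0.2; -75 0 -120 0 -0.4; -75 0 -160 0 -0.4; -75 0 -195 0 -0.4; -75 0 -195 0 -0.4; -75 0 -195 0 -0.4"

```text
clock: 23.57
position: [539.5, 259.2, 102.2]
ee_rot: [0.487, 0.513, -0.487, 0.513]
contact_force: [-0.3, -0.5, 0.1]
gripper_width: 59.8
```

Run:
```python
from bar import *
st()
d=snap('top','top12.png')
cv2.imwrite('pics/z23.png',cv2.resize(cv2.imread('pics/top12.png')[170:270,215:365],None,fx=5,fy=5,interpolation=cv2.INTER_CUBIC))
cass(d,'y'); 
r=rel([543.9,266.1,45],np.radians(101)); print(r)
```

```text
t 23.57 p [539.5 259.2 102.2] jawyaw -87.0 xax [-0. -0. -1.] J [ 0.72  0.44 -0.2   0.   -0.93  0.91] F [-0.3 -0.5  0.1] w 59.8Traceback (most recent call last):
  File "<stdin>", line 5, in <module>
  File "h.py", line 45, in cass
    f,nf=max(cents(mm,8),key=lambda c:c[1])
         ~~~^^^^^^^^^^^^^^^^^^^^^^^^^^^^^^^
ValueError: max() iterable argument is empty
```

View pics/z23.png

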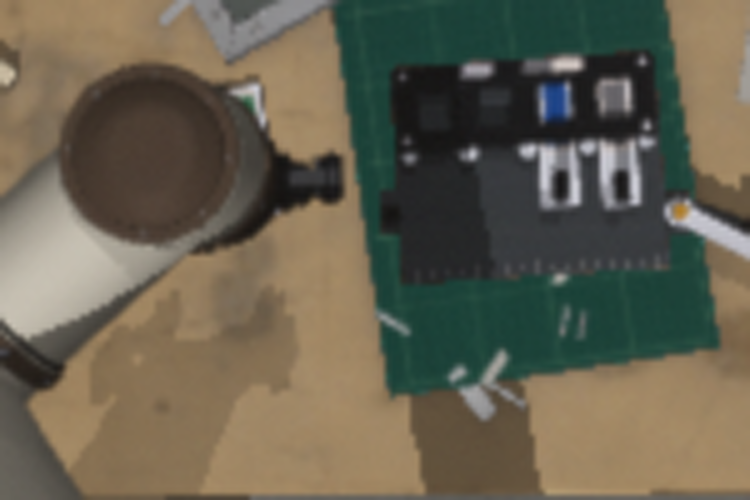

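Blue is home in slot 2: its tail is level with the grey one's, at row ~207 of the zoom. Green's nose corner (245,85) is unchanged.

Run:
```python
from bar import *
print(rel([543.9,266.1,45],np.radians(101)))
```

```text
(array([57.2,  5. , -8.1]), np.float64(-8.1), np.float64(-87.1))
```

Emit:
apply_moves --targets "0 5 -8 -7 -0.4; 30 5 -8 -8 -0.4; 60 5 -8 -8 -0.4; 60 5 -8 -8 -0.4; 60 5 -8 -8 -0.4"

```text
clock: 24.03
position: [543.6, 263.5, 41.4]
ee_rot: [0.449, 0.545, -0.452, 0.545]
contact_force: [-0.1, 0.6, 0.6]
gripper_width: 60.1
```

Run:
```python
from bar import *
st(); print(rel([543.9,266.1,4],np.radians(101)))
d=snap('side','side10.png')
cv2.imwrite('pics/z24.png',cv2.resize(cv2.imread('pics/side10.png')[195:295,270:380],None,fx=6,fy=6,interpolation=cv2.INTER_CUBIC))
for z in (0,32): u,v=proj(d,(543.9,266.1,z)); print((u-270)*6,(v-195)*6)
```

```text
t 24.03 p [543.6 263.5  41.4] jawyaw -79.2 xax [-0.003 -0.003 -1.   ] J [ 0.72  0.52 -0.25  0.   -0.81  1.04] F [-0.1  0.6  0.6] w 60.1
(array([37.4,  0.7, -2.5]), np.float64(-0.2), np.float64(-79.2))
285.0217325701434 389.47626665727205
285.1242176271504 345.22469337593725
```

View pics/z24.png

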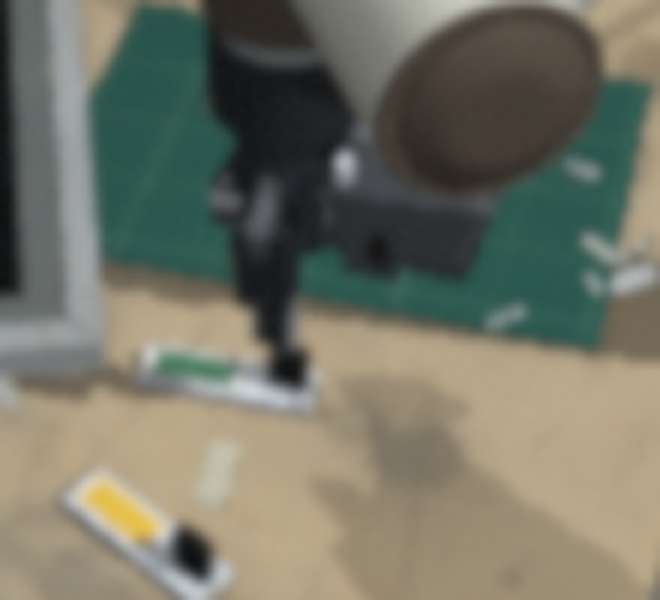

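Emit:
apply_moves --targets "20 0 0 0 -0.4; 34 0 0 0 -0.4; 38 0 0 0 -0.4; 38 0 0 0 -0.4; 38 0 0 0 0.3; 38 0 0 0 0.7; 38 0 0 0 1; 38 0 0 0 1; 38 0 0 0 1; 38 0 0 0 1"

```text
clock: 24.92
position: [544.8, 266.1, 5.5]
ee_rot: [0.451, 0.545, -0.45, 0.545]
contact_force: [-0.5, -0.5, 5.3]
gripper_width: 7.4
```

Run:
```python
from bar import *
st()
```

```text
t 24.92 p [544.8 266.1   5.5] jawyaw -79.1 xax [ 0.001  0.001 -1.   ] J [ 0.72  0.56 -0.27  0.   -0.73  1.04] F [-0.5 -0.5  5.3] w 7.4
```

Emit:
apply_moves --targets "0 0 0 0 1; -20 0 0 0 1; -50 0 0 0 1; -62 0 0 0 1; -62 0 0 0 1; -62 0 0 0 1"

```text
clock: 25.42
position: [544.1, 265.7, 66.5]
ee_rot: [0.451, 0.545, -0.45, 0.545]
contact_force: [-0.0, -0.2, -0.2]
gripper_width: 7.1
```

Run:
```python
from bar import *
st()
print(c2w(-106,20),rel([*c2w(-106,20),68],CY+np.pi/2))
d=snap('side','side11.png')
cv2.imwrite('pics/z25.png',cv2.resize(cv2.imread('pics/side11.png')[195:295,270:380],None,fx=6,fy=6,interpolation=cv2.INTER_CUBIC))
```

```text
t 25.42 p [544.1 265.7  66.5] jawyaw -79.2 xax [ 0.     0.001 -1.   ] J [ 0.72  0.49 -0.22 -0.   -0.86  1.04] F [-0.  -0.2 -0.2] w 7.1
[468.28933834  99.15654637] (array([  -1.5, -105.8,  149.3]), np.float64(7.8), np.float64(-79.2))
```

View pics/z25.png

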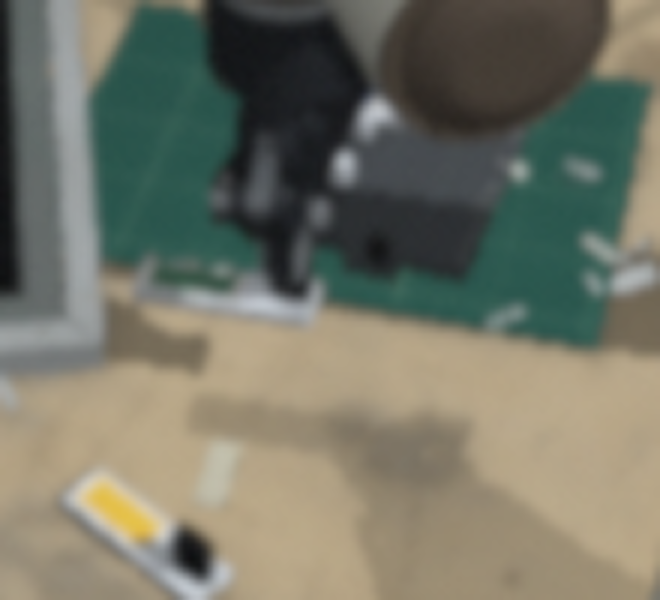

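Emit:
apply_moves --targets "0 -20 25 2 1; 0 -40 50 4 1; 0 -60 80 6 1; 0 -80 110 8 1; 0 -95 135 8 1; 0 -106 149 8 1; 0 -106 149 8 1; 0 -106 149 8 1; 0 -106 149 8 1; 0 -106 149 8 1"

```text
clock: 26.3
position: [468.8, 100.1, 66.0]
ee_rot: [0.487, 0.513, -0.487, 0.513]
contact_force: [-0.6, 1.0, -0.8]
gripper_width: 7.3
```

Run:
```python
from bar import *
st()
print(rel([*c2w(-106,20),29],CY+np.pi/2))
```

```text
t 26.3 p [468.8 100.1  66. ] jawyaw -87.1 xax [-0. -0. -1.] J [ 0.55  0.31 -0.53  0.   -0.73  1.07] F [-0.6  1.  -0.8] w 7.3
(array([37. , -0.5,  0.9]), np.float64(-0.1), np.float64(-87.1))
```

Emit:
apply_moves --targets "20 0 1 0 1; 34 0 1 0 1; 38 0 1 0 1; 38 0 1 0 1; 38 0 1 0 1; 38 0 1 0 1"

```text
clock: 26.8
position: [469.1, 99.0, 28.9]
ee_rot: [0.488, 0.512, -0.487, 0.513]
contact_force: [0.2, 0.8, -0.0]
gripper_width: 7.6
```

Run:
```python
from bar import *
st()
s,_=tool(); print('carrier',w2c(s['position']))
d=snap('top','top13.png')
cv2.imwrite('pics/z26.png',cv2.resize(cv2.imread('pics/top13.png')[170:270,275:375],None,fx=6,fy=6,interpolation=cv2.INTER_CUBIC))
```

```text
t 26.8 p [469.1  99.   28.9] jawyaw -87.1 xax [ 0.001  0.    -1.   ] J [ 0.55  0.37 -0.57  0.   -0.63  1.07] F [ 0.2  0.8 -0. ] w 7.6
carrier [-105.22801336   19.80940464]
```

View pics/z26.png

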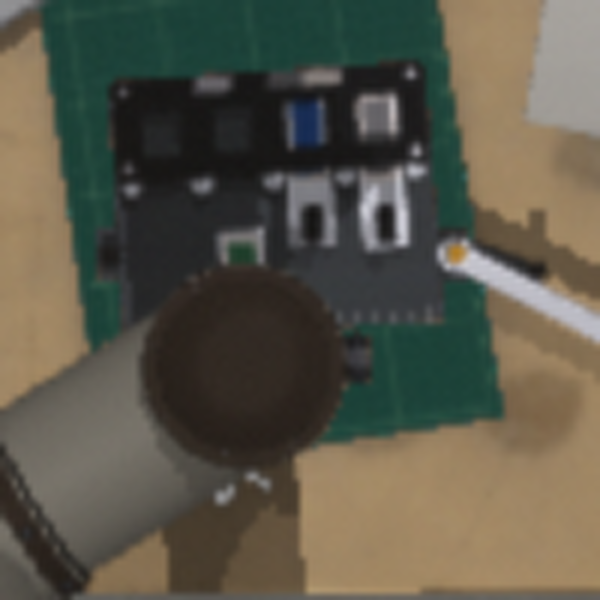

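Emit:
apply_moves --targets "0.5 10 0.5 0 1; 0.5 20 0.5 0 1; 0.5 28 0.5 0 1; 0.5 36 0.5 0 1; 0.5 42 0.5 0 1; 0.5 48 0.5 0 1; 0.5 54 0.5 0 1; 0.5 60 0.5 0 1; 0.5 60 0.5 0 1"

```text
clock: 27.6
position: [529.7, 101.1, 28.0]
ee_rot: [0.488, 0.512, -0.487, 0.513]
contact_force: [0.8, 0.1, -0.5]
gripper_width: 7.6
```

Emit:
apply_moves --targets "0 6 0 0 1; 0 11 0 0 1; 0 14 0 0 1; 0 16 0 0 1; 0 16 0 0 1; 0 16 0 0 1"

```text
clock: 28.1
position: [544.4, 101.7, 28.0]
ee_rot: [0.487, 0.512, -0.487, 0.512]
contact_force: [0.1, 0.6, -0.5]
gripper_width: 7.9
```

Emit:
apply_moves --targets "0 2 0 0 1; 0 4 0 0 1; 0 4 0 0 1; 0 4 0 0 1"

```text
clock: 28.43
position: [546.7, 101.3, 27.6]
ee_rot: [0.486, 0.513, -0.488, 0.512]
contact_force: [-5.1, 0.2, 0.9]
gripper_width: 7.3
```

Run:
```python
from bar import *
st()
s,_=tool(); print('carrier',w2c(s['position']))
```

```text
t 28.43 p [546.7 101.3  27.6] jawyaw -87.1 xax [-0.003 -0.001 -1.   ] J [ 0.47  0.47 -0.38 -0.   -0.72  1.15] F [-5.1  0.2  0.9] w 7.3
carrier [-27.5536595   17.99725545]
```

Emit:
apply_moves --targets "0 2 0 0 1; 0 3 0 0 1; 0 3 0 0 1; 0 3 0 0 1"

```text
clock: 28.77
position: [546.6, 101.0, 27.1]
ee_rot: [0.485, 0.514, -0.491, 0.51]
contact_force: [-11.5, 2.4, 5.4]
gripper_width: 7.7
```

Emit:
apply_moves --targets "0 -4 0 0 1; 0 -6 0 0 1; 0 -6 0 0 0.4; 0 -6 0 0 0.4; 0 -6 0 0 0.4; 0 -6 0 0 0.4; 0 -6 0 0 0.4"

```text
clock: 29.35
position: [545.7, 101.8, 28.1]
ee_rot: [0.488, 0.512, -0.487, 0.512]
contact_force: [-0.5, 0.0, -0.4]
gripper_width: 25.6
```

Run:
```python
from bar import *
st()
s,_=tool(); print('carrier',w2c(s['position']))
```

```text
t 29.35 p [545.7 101.8  28.1] jawyaw -87.1 xax [ 0.001  0.    -1.   ] J [ 0.48  0.47 -0.39  0.   -0.72  1.14] F [-0.5  0.  -0.4] w 25.6
carrier [-28.52416348  18.50487124]
```

Emit:
apply_moves --targets "-30 0 0 0 0.4; -65 0 0 0 0.4; -75 0 -40 0 0.2; -75 0 -80 0 -0.2; -75 0 -120 5 -0.4; -75 0 -160 10 -0.4; -75 0 -190 15 -0.4; -75 0 -190 20 -0.4; -75 0 -190 22 -0.4; -75 0 -190 22 -0.4"

```text
clock: 30.18
position: [535.6, 292.3, 102.7]
ee_rot: [-0.576, -0.41, 0.576, -0.41]
contact_force: [-0.2, -0.4, 0.3]
gripper_width: 59.7
```

Run:
```python
from bar import *
st()
d=snap('top','top14.png')
cv2.imwrite('pics/z27.png',cv2.resize(cv2.imread('pics/top14.png')[170:270,215:365],None,fx=5,fy=5,interpolation=cv2.INTER_CUBIC))
print(rel([539.7,390.8,100],np.radians(71)))
try: cass(d,'y')
except Exception as e: print(e)
```

```text
t 30.18 p [535.6 292.3 102.7] jawyaw -109.1 xax [-0. -0. -1.] J [ 0.76  0.45 -0.17 -0.   -0.95  0.47] F [-0.2 -0.4  0.3] w 59.7
(array([  2.7, -28.5, -94.9]), np.float64(-0.1), np.float64(-109.1))
max() iterable argument is empty
```

View pics/z27.png

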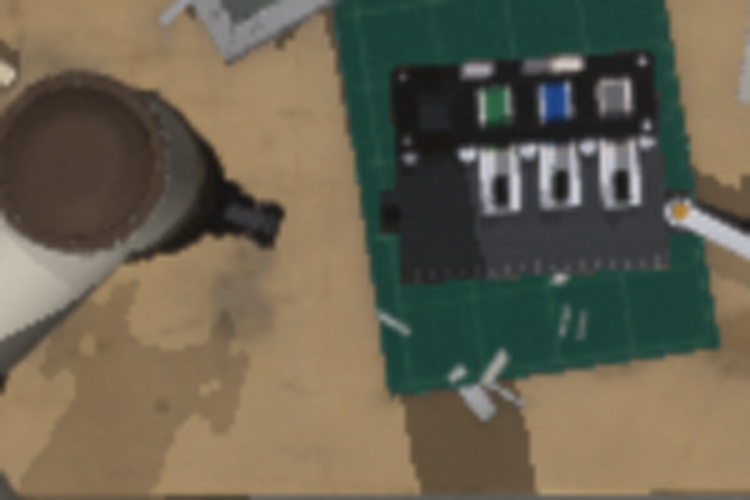

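Green is home in line with the others. Next is yellow.

Emit:
apply_moves --targets "0 -10 -32 0 -0.4; 0 -20 -64 0 -0.4; 0 -28 -95 0 -0.4; 0 -28 -95 0 -0.4; 25 -28 -95 0 -0.4; 55 -28 -95 0 -0.4; 60 -28 -95 0 -0.4; 60 -28 -95 0 -0.4"

```text
clock: 30.9
position: [539.3, 388.3, 40.5]
ee_rot: [-0.574, -0.409, 0.578, -0.41]
contact_force: [1.0, 0.7, 0.6]
gripper_width: 59.8
```

Run:
```python
from bar import *
st(); print(rel([539.7,390.8,4],np.radians(71)))
d=snap('side','side12.png')
cv2.imwrite('pics/z28.png',cv2.resize(cv2.imread('pics/side12.png')[225:325,250:360],None,fx=6,fy=6,interpolation=cv2.INTER_CUBIC))
for z in (0,32): u,v=proj(d,(539.7,390.8,z)); print((u-250)*6,(v-225)*6)
```

```text
t 30.9 p [539.3 388.3  40.5] jawyaw -109.1 xax [-0.004 -0.004 -1.   ] J [ 0.87  0.6  -0.08 -0.   -0.89  0.37] F [1.  0.7 0.6] w 59.8
(array([36.5, -0.5, -2.5]), np.float64(-0.1), np.float64(-109.1))
310.16251779762774 394.25408109200123
308.3875942423956 349.81678817239276
```

View pics/z28.png

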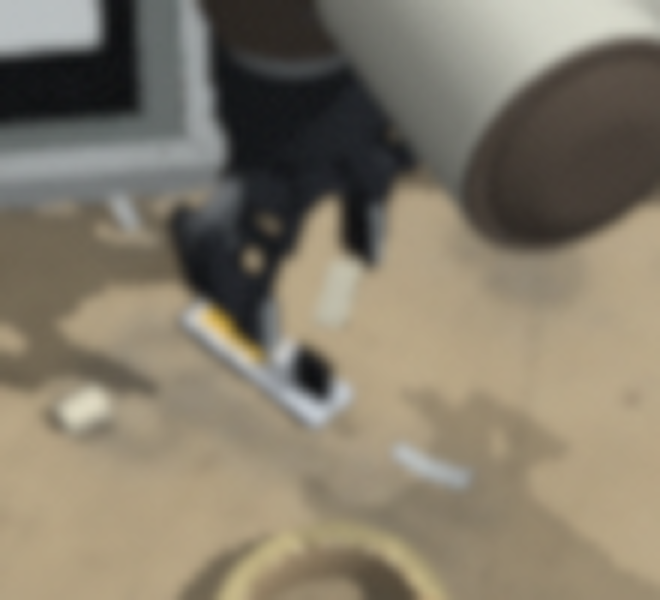

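Run:
```python
from bar import *
d=get_image('side'); s,R=tool(); st()
for sg in (-1,1):
    P=s['position']+R[:,2]*sg*37; P[2]+=20
    u,v=proj(d,P); print(P.round(0),(u-250)*6,(v-225)*6)
```

```text
t 31.0 p [541.4 390.4  44.1] jawyaw -109.1 xax [ 0.002  0.001 -1.   ] J [ 0.87  0.6  -0.08  0.   -0.89  0.37] F [0.1 0.8 0.1] w 59.9
[554. 425.  64.] 245.0640341043951 349.8220418396463
[529. 355.  64.] 359.43981739733306 255.2171297349222
```

Those match the seen fingertips. I'll descend and close.

Emit:
apply_moves --targets "20 -1 0 0 -0.4; 34 -1 0 0 -0.4; 38 -1 0 0 -0.4; 38 -1 0 0 -0.4; 38 -1 0 0 0.3; 38 -1 0 0 0.7; 38 -1 0 0 1; 38 -1 0 0 1; 38 -1 0 0 1; 38 -1 0 0 1"

```text
clock: 31.83
position: [540.0, 391.2, 6.2]
ee_rot: [0.577, 0.41, -0.575, 0.41]
contact_force: [-0.5, -0.1, 5.5]
gripper_width: 7.1
```

Run:
```python
from bar import *
st()
```

```text
t 31.83 p [540.  391.2   6.2] jawyaw -109.1 xax [ 0.001  0.001 -1.   ] J [ 0.87  0.64 -0.11  0.   -0.82  0.37] F [-0.5 -0.1  5.5] w 7.1
```

Emit:
apply_moves --targets "0 0 0 0 1; -20 0 0 0 1; -50 0 0 0 1; -62 0 0 0 1; -62 0 0 0 1; -62 0 0 0 1"

```text
clock: 32.33
position: [539.3, 390.9, 67.1]
ee_rot: [0.576, 0.41, -0.576, 0.41]
contact_force: [-0.4, -0.6, -1.1]
gripper_width: 7.2
```

Run:
```python
from bar import *
st()
print(c2w(-106,59.5),rel([*c2w(-106,59.5),68],CY+np.pi/2))
d=snap('side','side13.png')
cv2.imwrite('pics/z29.png',cv2.resize(cv2.imread('pics/side13.png')[215:315,250:360],None,fx=6,fy=6,interpolation=cv2.INTER_CUBIC))
```

```text
t 32.33 p [539.3 390.9  67.1] jawyaw -109.2 xax [ 0.     0.001 -1.   ] J [ 0.87  0.57 -0.06 -0.   -0.94  0.37] F [-0.4 -0.6 -1.1] w 7.2
[466.19681831 138.6010816 ] (array([ -0.9,  13.7, 262.3]), np.float64(-22.2), np.float64(-109.2))
```

View pics/z29.png

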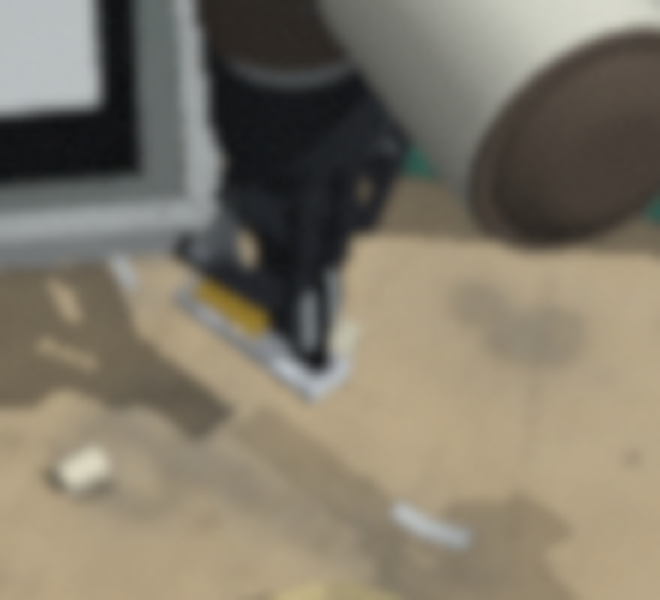

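Emit:
apply_moves --targets "0 1 30 -3 1; 0 2 60 -6 1; 0 4 90 -9 1; 0 6 120 -12 1; 0 8 150 -15 1; 0 10 180 -18 1; 0 12 215 -22 1; 0 13 245 -22 1; 0 14 262 -22 1; 0 14 262 -22 1"

```text
clock: 33.22
position: [464.1, 135.1, 65.6]
ee_rot: [0.487, 0.512, -0.49, 0.511]
contact_force: [-0.5, -0.0, -0.0]
gripper_width: 7.2
```

Emit:
apply_moves --targets "0 0 0 0 1; 0 0 0 0 1; 0 0 0 0 1"

```text
clock: 33.47
position: [467.5, 139.7, 66.7]
ee_rot: [0.487, 0.513, -0.487, 0.513]
contact_force: [-0.1, 0.5, -0.7]
gripper_width: 7.5
```

Run:
```python
from bar import *
st()
print(rel([*c2w(-106,59.5),29],CY+np.pi/2))
```

```text
t 33.47 p [467.5 139.7  66.7] jawyaw -87.1 xax [ 0.  0. -1.] J [ 0.62  0.32 -0.51  0.   -0.74  1.  ] F [-0.1  0.5 -0.7] w 7.5
(array([37.7, -1.4,  1. ]), np.float64(-0.1), np.float64(-87.1))
```

Emit:
apply_moves --targets "20 -1 1.5 0 1; 34 -1 1.5 0 1; 38 -1 1.5 0 1; 38 -1 1.5 0 1; 38 -1 1.5 0 1; 38 -1 1.5 0 1"

```text
clock: 33.97
position: [466.6, 137.9, 29.3]
ee_rot: [0.487, 0.512, -0.487, 0.513]
contact_force: [0.6, 0.5, -0.4]
gripper_width: 7.3
```

Run:
```python
from bar import *
st()
s,_=tool(); print('carrier',w2c(s['position']))
d=snap('top','top15.png')
cv2.imwrite('pics/z30.png',cv2.resize(cv2.imread('pics/top15.png')[170:270,275:375],None,fx=6,fy=6,interpolation=cv2.INTER_CUBIC))
```

```text
t 33.97 p [466.6 137.9  29.3] jawyaw -87.1 xax [ 0.001  0.001 -1.   ] J [ 0.62  0.38 -0.55  0.   -0.64  1.  ] F [ 0.6  0.5 -0.4] w 7.3
carrier [-105.63386187   58.73508421]
```

View pics/z30.png

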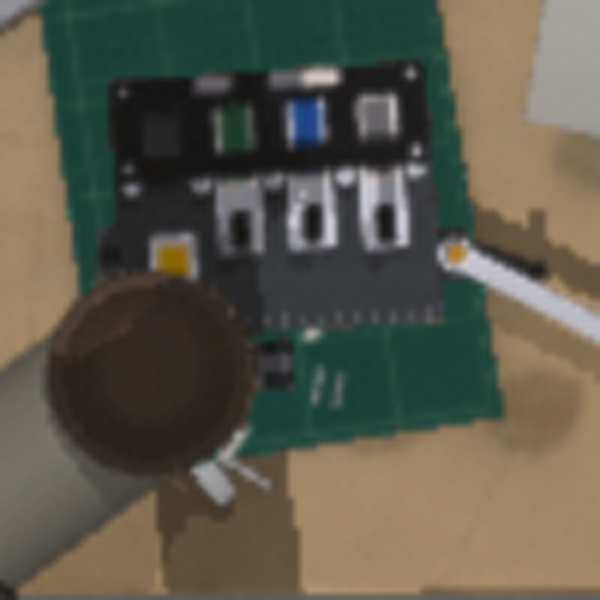

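Emit:
apply_moves --targets "0.5 10 -1 0 1; 0.5 20 -1 0 1; 0.5 28 -1 0 1; 0.5 36 -1 0 1; 0.5 42 -1 0 1; 0.5 48 -1 0 1; 0.5 54 -1 0 1; 0.5 60 -1 0 1; 0.5 60 -1 0 1"

```text
clock: 34.77
position: [527.3, 141.4, 28.5]
ee_rot: [0.488, 0.512, -0.487, 0.513]
contact_force: [1.4, 0.9, -0.3]
gripper_width: 7.2
```

Emit:
apply_moves --targets "0 6 0 0 1; 0 11 0 0 1; 0 14 0 0 1; 0 16 0 0 1; 0 16 0 0 1; 0 16 0 0 1"

```text
clock: 35.27
position: [542.3, 142.0, 28.5]
ee_rot: [0.488, 0.512, -0.487, 0.513]
contact_force: [0.6, 1.3, -0.7]
gripper_width: 7.5
```

Emit:
apply_moves --targets "0 2 0 0 1; 0 4 0 0 1; 0 4 0 0 1; 0 4 0 0 1"

```text
clock: 35.6
position: [544.1, 141.6, 28.1]
ee_rot: [0.486, 0.513, -0.489, 0.512]
contact_force: [-4.3, 0.6, 1.3]
gripper_width: 7.3
```

Run:
```python
from bar import *
st()
s,_=tool(); print('carrier',w2c(s['position']))
```

```text
t 35.6 p [544.1 141.6  28.1] jawyaw -87.1 xax [-0.004 -0.001 -1.   ] J [ 0.54  0.48 -0.37 -0.   -0.73  1.08] F [-4.3  0.6  1.3] w 7.3
carrier [-28.08852809  58.33250953]
```

Emit:
apply_moves --targets "0 2 0 0 1; 0 2 0 0 1; 0 0 0 0 1; 0 -2 0 0 1; 0 -2 0 0 0.4; 0 -2 0 0 0.4; 0 -2 0 0 0.4; 0 -2 0 0 0.4; 0 -2 0 0 0.4"

```text
clock: 36.35
position: [544.1, 141.9, 28.5]
ee_rot: [0.487, 0.512, -0.487, 0.512]
contact_force: [0.2, -0.4, 0.8]
gripper_width: 25.5
```

Emit:
apply_moves --targets "-30 0 0 0 0.4; -60 0 0 0 0.4; -60 0 0 0 0.4; -60 0 0 0 0.4"

```text
clock: 36.68
position: [545.1, 142.6, 90.5]
ee_rot: [0.489, 0.512, -0.486, 0.513]
contact_force: [-0.9, -0.6, -0.7]
gripper_width: 25.4
```

Run:
```python
from bar import *
st()
print(c2w(-27,-60),rel([*c2w(-27,-60.5),88],CY+np.pi/2))
d=snap('side','side14.png')
cv2.imwrite('pics/z31.png',cv2.resize(cv2.imread('pics/side14.png')[165:265,280:390],None,fx=6,fy=6,interpolation=cv2.INTER_CUBIC))
```

```text
t 36.68 p [545.1 142.6  90.5] jawyaw -87.1 xax [ 0.004  0.002 -1.   ] J [ 0.54  0.39 -0.31  0.   -0.86  1.08] F [-0.9 -0.6 -0.7] w 25.4
[551.41642406  23.45392013] (array([  2.5,   0.3, 119.8]), np.float64(-0.2), np.float64(-87.1))
```

View pics/z31.png

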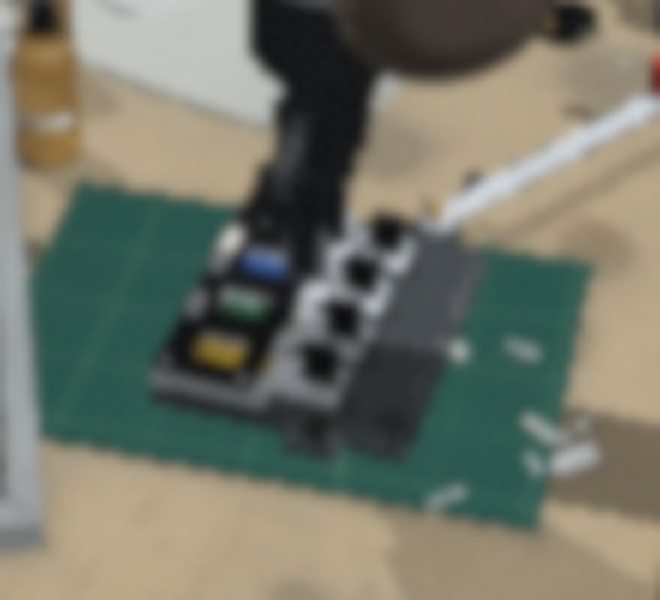

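Emit:
apply_moves --targets "0 0 30 0 0.4; 0 0 60 0 0.4; 0 0 90 0 0.4; 0 0 120 0 0.4; 0 0 120 0 0.4; 0 0 120 0 0.4; 0 0 120 0 0.4"

```text
clock: 37.32
position: [549.3, 22.0, 87.5]
ee_rot: [0.487, 0.513, -0.488, 0.512]
contact_force: [-0.1, 0.1, 0.2]
gripper_width: 25.4
```

Run:
```python
from bar import *
st()
print(rel([*c2w(-26.5,-61),28],CY+np.pi/2))
```

```text
t 37.32 p [549.3  22.   87.5] jawyaw -87.2 xax [-0.002 -0.    -1.   ] J [ 0.33  0.38 -0.34 -0.   -0.85  1.29] F [-0.1  0.1  0.2] w 25.4
(array([59.5,  2.7, -0.4]), np.float64(-0.2), np.float64(-87.2))
```

Emit:
apply_moves --targets "25 1 0 0 0.4; 45 2 0 0 0.4; 56 2 0 0 0.4; 59 2 0 0 0.4; 59 2 0 0 0.4; 59 2 0 0 0.7; 59 2 0 0 1; 59 2 0 0 1; 59 2 0 0 1; 59 2 0 0 1"

```text
clock: 38.15
position: [552.3, 22.5, 30.3]
ee_rot: [0.488, 0.512, -0.487, 0.513]
contact_force: [-0.5, 0.7, 1.6]
gripper_width: 5.3
```

Run:
```python
from bar import *
st()
s,_=tool(); print('carrier',w2c(s['position']))
```

```text
t 38.15 p [552.3  22.5  30.3] jawyaw -87.1 xax [ 0.002  0.001 -1.   ] J [ 0.33  0.46 -0.39 -0.   -0.72  1.29] F [-0.5  0.7  1.6] w 5.3
carrier [-26.13840327 -61.00791493]
```

Emit:
apply_moves --targets "0 0 0 0 0.5; 0 0 0 0 0.5; 0 0 0 0 0.5; 3 0 0 0 0.5; 4.5 0 0 0 0.5; 4.5 0 0 0 0.7; 4.5 0 0 0 1; 4.5 0 0 0 1; 4.5 0 0 0 1; 4.5 0 0 0 1"

```text
clock: 38.98
position: [551.8, 22.2, 24.9]
ee_rot: [0.487, 0.512, -0.487, 0.512]
contact_force: [0.5, -0.3, -1.2]
gripper_width: 7.5
```

Run:
```python
from bar import *
st()
s,_=tool(); print('carrier',w2c(s['position']))
```

```text
t 38.98 p [551.8  22.2  24.9] jawyaw -87.1 xax [-0. -0. -1.] J [ 0.33  0.47 -0.4   0.   -0.71  1.29] F [ 0.5 -0.3 -1.2] w 7.5
carrier [-26.70212954 -61.25670093]
```

Emit:
apply_moves --targets "-1 -8 0 0 1; -1 -16 0 0 1; -1 -26 0 0 1; -1 -36 0 0 1; -1 -48 0 0 1; -1 -60 0 0 1; -1 -72 0 0 1; -1 -84 0 0 1; -1 -84 0 0 1; -1 -84 0 0 1"

```text
clock: 39.82
position: [467.3, 18.0, 26.3]
ee_rot: [0.487, 0.512, -0.487, 0.513]
contact_force: [0.2, -0.7, -1.0]
gripper_width: 7.3
```

Run:
```python
from bar import *
st()
s,_=tool(); print('carrier',w2c(s['position']))
d=snap('top','top16.png')
cv2.imwrite('pics/z32.png',cv2.resize(cv2.imread('pics/top16.png')[170:270,275:375],None,fx=6,fy=6,interpolation=cv2.INTER_CUBIC))
```

```text
t 39.82 p [467.3  18.   26.3] jawyaw -87.1 xax [ 0.  0. -1.] J [ 0.39  0.36 -0.6   0.   -0.61  1.23] F [ 0.2 -0.7 -1. ] w 7.3
carrier [-111.28088841  -61.00445593]
```

View pics/z32.png

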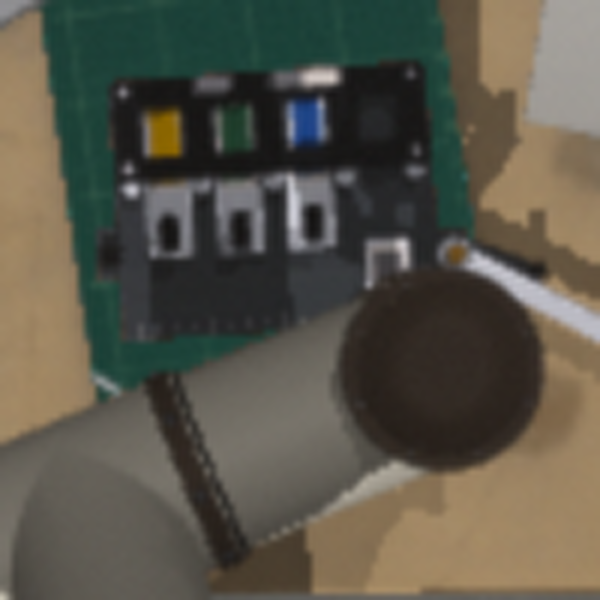

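Emit:
apply_moves --targets "-20 0 0 0 1; -45 -3 0 0 1; -50 -8 -35 0 1; -50 -12 -70 0 1; -50 -16 -105 0 1; -50 -20 -140 0 1; -50 -24 -175 0 1; -50 -28 -210 0 1; -50 -32 -245 0 1; -50 -40 -280 0 1"

```text
clock: 40.7
position: [414.4, 298.2, 76.2]
ee_rot: [0.488, 0.512, -0.487, 0.512]
contact_force: [0.4, 0.1, -0.6]
gripper_width: 7.7
```

Emit:
apply_moves --targets "0 0 -12 0 1; 0 0 -12 0 1; 0 0 -12 0 1; 0 0 -12 0 1"

```text
clock: 41.03
position: [413.3, 306.8, 75.7]
ee_rot: [0.487, 0.512, -0.488, 0.512]
contact_force: [-0.3, -0.8, -1.2]
gripper_width: 7.7
```

Run:
```python
from bar import *
st()
d=snap('side','side15.png')
cv2.imwrite('pics/z33.png',cv2.resize(cv2.imread('pics/side15.png')[205:325,270:410],None,fx=5,fy=5,interpolation=cv2.INTER_CUBIC))
```

```text
t 41.03 p [413.3 306.8  75.7] jawyaw -87.2 xax [-0.001 -0.001 -1.   ] J [ 0.95  0.34 -0.44 -0.   -0.79  0.67] F [-0.3 -0.8 -1.2] w 7.7
```

View pics/z33.png

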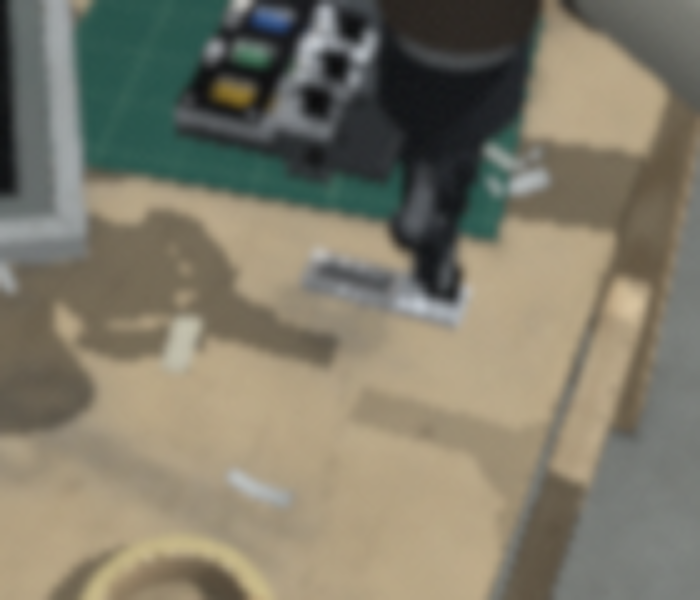

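Emit:
apply_moves --targets "0 30 0 0 1; 30 30 0 0 1; 55 30 0 0 1; 65 30 0 0 1; 70 30 0 0 1; 71 30 0 0 1; 71 30 0 0 1; 71 30 0 0 1"

```text
clock: 41.75
position: [444.0, 309.8, 6.3]
ee_rot: [0.488, 0.512, -0.486, 0.512]
contact_force: [-0.9, -1.2, -0.0]
gripper_width: 7.5
```

Emit:
apply_moves --targets "1 0 0 0 1; 1 0 0 0 1; 1 0 0 0 0.3; 1 0 0 0 0.3; 1 0 0 0 0.3; 1 0 0 0 0.3; -30 0 0 0 0.3; -60 0 0 0 0.3; -60 0 0 0 0.3"

```text
clock: 42.5
position: [446.3, 312.2, 70.5]
ee_rot: [0.491, 0.513, -0.483, 0.513]
contact_force: [0.8, 0.8, -0.4]
gripper_width: 29.9
```

Run:
```python
from bar import *
st()
d=snap('side','side16.png')
cv2.imwrite('pics/z34.png',cv2.resize(cv2.imread('pics/side16.png')[205:325,270:410],None,fx=5,fy=5,interpolation=cv2.INTER_CUBIC))
```

```text
t 42.5 p [446.3 312.2  70.5] jawyaw -87.0 xax [ 0.008  0.008 -1.   ] J [ 0.91  0.39 -0.38  0.   -0.79  0.71] F [ 0.8  0.8 -0.4] w 29.9
```

View pics/z34.png

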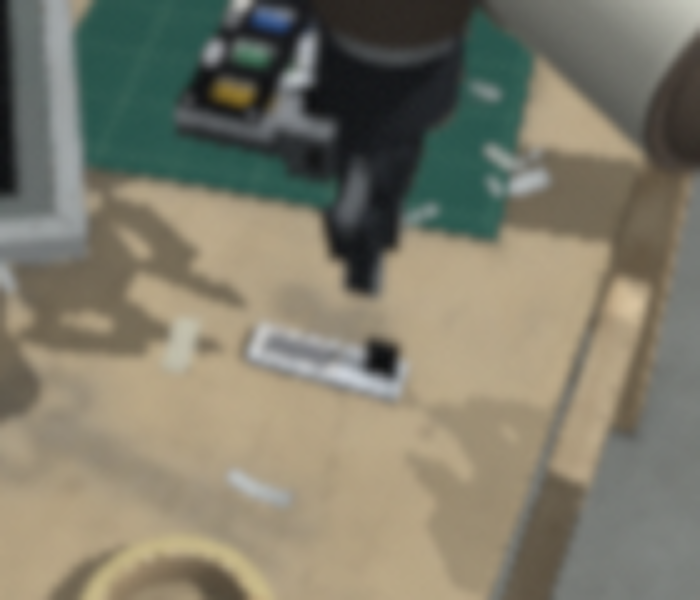

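Run:
```python
from bar import *
p=bp(2.6,192,32); print(p, bp(2.6,196,0)); print(rel([*p,110],np.radians(63)))
```

```text
[ 469.59452575 -200.21336225] [ 439.46117287 -188.72506194]
(array([-41.8,  -1.5, 511.9]), np.float64(29.9), np.float64(-87.1))
```

Emit:
apply_moves --targets "-30 0 0 0 0.3; -40 0 30 3 0.6; -42 0 65 6 1; -42 0 100 9 1; -42 0 135 12 1; -42 0 170 15 1; -42 0 205 18 1; -42 0 240 21 1; -42 0 275 24 1; -42 0 310 27 1"

```text
clock: 43.38
position: [458.0, -2.2, 106.4]
ee_rot: [-0.594, -0.384, 0.594, -0.384]
contact_force: [0.6, -0.7, -0.6]
gripper_width: 0.4
```

Run:
```python
from bar import *
st()
print(rel([*bp(2.6,192,32),110],np.radians(63)))
```

```text
t 43.38 p [458.   -2.2 106.4] jawyaw -114.3 xax [-0.001 -0.    -1.   ] J [ 0.35  0.22 -0.53 -0.   -0.82  0.8 ] F [ 0.6 -0.7 -0.6] w 0.4
(array([ -3.6,  91.9, 175.8]), np.float64(2.7), np.float64(-114.3))
```

Emit:
apply_moves --targets "0 18 35 3 1; 0 36 70 3 1; 0 54 105 3 1; 0 72 140 3 1; 0 90 170 3 1; 0 90 170 3 1; 0 90 170 3 1; 0 90 170 3 1"

```text
clock: 44.05
position: [470.7, -192.4, 106.1]
ee_rot: [-0.603, -0.369, 0.604, -0.368]
contact_force: [0.2, 0.4, 0.3]
gripper_width: 0.1
```

Run:
```python
from bar import *
st()
print(rel([*bp(2.6,192,32),23],np.radians(63)))
d=snap('top','top17.png')
cv2.imwrite('pics/z35.png',cv2.resize(cv2.imread('pics/top17.png')[170:270,275:475],None,fx=4,fy=4,interpolation=cv2.INTER_CUBIC))
cv2.imwrite('pics/z36.png',cv2.resize(cv2.imread('pics/top17.png')[175:235,285:355],None,fx=10,fy=10,interpolation=cv2.INTER_CUBIC))
```

```text
t 44.05 p [ 470.7 -192.4  106.1] jawyaw -117.2 xax [-0.002  0.    -1.   ] J [-0.07  0.3  -0.42 -0.   -0.86  1.17] F [0.2 0.4 0.3] w 0.1
(array([83.1,  2.6,  7.5]), np.float64(-0.2), np.float64(-117.2))
```

View pics/z35.png

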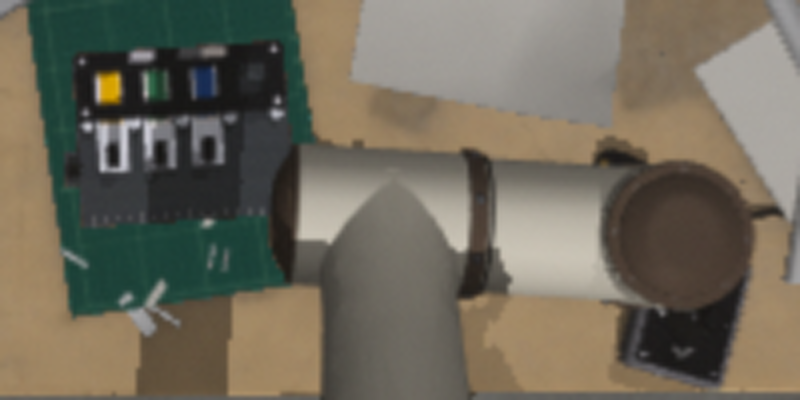

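View pics/z36.png

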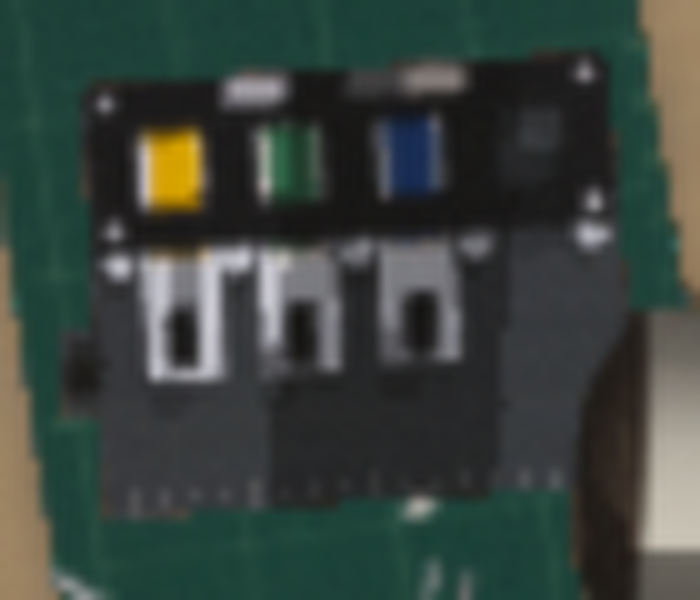

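Run:
```python
from bar import *
d=get_image('top')
for n,(x,y) in dict(y=(187,381),g=(300,371),b=(420,361)).items():
    P=plane(d,285+x/10-.5,175+y/10-.5,29.5); print(n,w2c(P).round(1))
for x,y in [(119,267),(237,260),(356,252),(476,246),(593,234)]:
    print(w2c(plane(d,285+x/10-.5,175+y/10-.5,36.5)).round(1))
```

```text
y [-42.4  59.3]
g [-41.4  21.5]
b [-40.6 -18.6]
[-3.4 79.3]
[-3.6 40. ]
[-3.4  0.4]
[ -4.  -39.5]
[ -2.4 -78.5]
```

Yellow, green and blue tails are at carrier x = -42.4, -41.4 and -40.6 (home is -40, and edge blur adds about 1 mm outward), so all are within tolerance. Next, the bar: lower beyond the knob.

Emit:
apply_moves --targets "0 3 6 0 1; 30 3 6 0 1; 60 3 6 0 1; 80 3 6 0 1; 83 3 6 0 1; 83 3 6 0 1; 83 3 6 0 1"

```text
clock: 44.73
position: [472.5, -199.0, 24.9]
ee_rot: [0.603, 0.369, -0.603, 0.37]
contact_force: [0.8, 0.1, 0.2]
gripper_width: -0.0
```

Run:
```python
from bar import *
st()
th=np.linspace(2.6,1.8,10)
plan(th,192,20,23,np.degrees(2.6-th))
d=snap('side','side17.png')
cv2.imwrite('pics/z37.png',cv2.resize(cv2.imread('pics/side17.png')[130:250,320:460],None,fx=5,fy=5,interpolation=cv2.INTER_CUBIC))
```

```text
t 44.73 p [ 472.5 -199.    24.9] jawyaw -117.0 xax [ 0.002 -0.001 -1.   ] J [-0.08  0.42 -0.5   0.   -0.66  1.18] F [0.8 0.1 0.2] w -0.0
2.6 [  2. -14.   2.] 0 [ 459. -195.]
2.51 [  2. -31.   3.] 5 [ 443. -187.]
2.42 [  2. -48.   2.] 10 [ 428. -179.]
2.33 [  2. -65.  -0.] 15 [ 414. -169.]
2.24 [  2. -82.  -4.] 20 [ 401. -158.]
2.16 [  2. -98.  -9.] 25 [ 389. -146.]
2.07 [   2. -114.  -16.] 31 [ 378. -133.]
1.98 [   2. -129.  -24.] 36 [ 368. -119.]
1.89 [   2. -144.  -33.] 41 [ 360. -104.]
1.8 [   2. -157.  -44.] 46 [353. -88.]
```

View pics/z37.png

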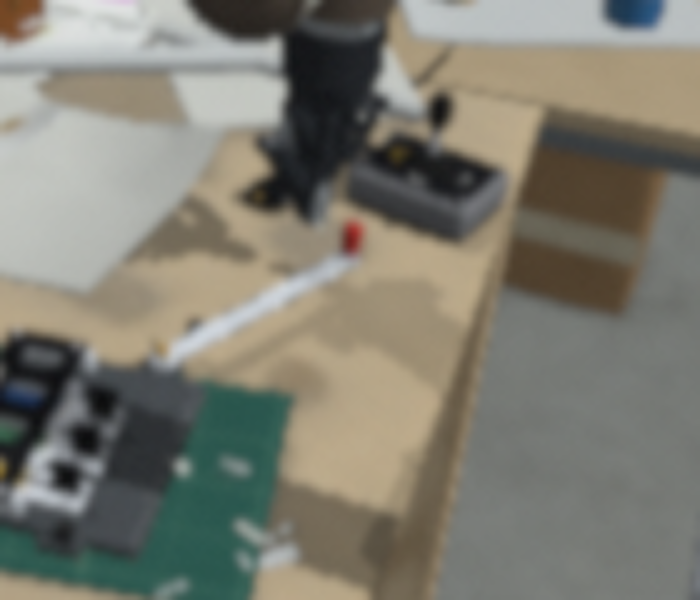

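Emit:
apply_moves --targets "2 -14 2 0 1; 2 -31 3 5 1; 2 -48 2 10 1; 2 -65 0 15 1; 2 -82 -4 20 1; 2 -98 -9 25 1; 2 -114 -16 31 1; 2 -129 -24 36 1; 2 -144 -33 41 1; 2 -157 -44 46 1"

```text
clock: 45.62
position: [352.3, -87.7, 23.4]
ee_rot: [0.701, 0.102, -0.698, 0.102]
contact_force: [0.4, -0.4, 1.1]
gripper_width: -0.1
```

Run:
```python
from bar import *
st()
th=np.linspace(1.71,.9,10)
plan(th,192,20,23,np.degrees(1.8-th))
d=snap('side','side18.png')
cv2.imwrite('pics/z38.png',cv2.resize(cv2.imread('pics/side18.png')[130:250,320:460],None,fx=5,fy=5,interpolation=cv2.INTER_CUBIC))
```

```text
t 45.62 p [352.3 -87.7  23.4] jawyaw -163.4 xax [ 0.004  0.001 -1.   ] J [ 0.21  0.22 -0.85  0.   -0.5   0.08] F [ 0.4 -0.4  1.1] w -0.1
1.71 [  0. -17.   1.] 5 [347. -72.]
1.62 [  0. -34.   0.] 10 [343. -55.]
1.53 [  0. -51.  -2.] 15 [340. -38.]
1.44 [  0. -68.  -6.] 21 [338. -21.]
1.35 [  0. -85. -11.] 26 [339.  -3.]
1.26 [   0. -101.  -18.] 31 [341.  14.]
1.17 [   0. -116.  -26.] 36 [344.  31.]
1.08 [   0. -130.  -36.] 41 [349.  48.]
0.99 [   0. -144.  -46.] 46 [356.  64.]
0.9 [   0. -157.  -58.] 52 [363.  79.]
```

View pics/z38.png

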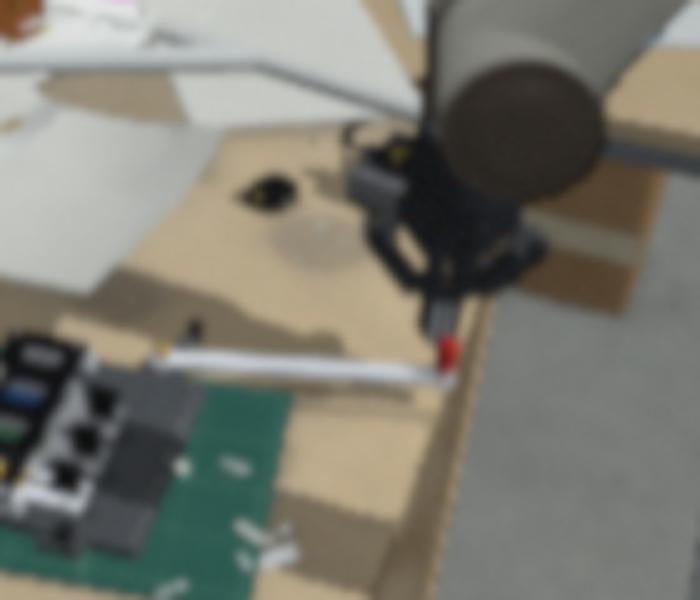

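The knob is following the fingers. I'll continue.

Emit:
apply_moves --targets "0 -17 1 5 1; 0 -34 0 10 1; 0 -51 -2 15 1; 0 -68 -6 21 1; 0 -85 -11 26 1; 0 -101 -18 31 1; 0 -116 -26 36 1; 0 -130 -36 41 1; 0 -144 -46 46 1; 0 -157 -58 52 1"

```text
clock: 46.5
position: [362.7, 80.2, 23.3]
ee_rot: [0.675, -0.213, -0.673, -0.215]
contact_force: [-0.2, -0.6, -0.2]
gripper_width: -0.3
```

Run:
```python
from bar import *
st()
th=np.array([.8,.7,.6,.5,.4,.32,.25,.2,.16,.13])
plan(th,193,20,23,np.degrees(.9-th))
```

```text
t 46.5 p [362.7  80.2  23.3] jawyaw 144.7 xax [ 0.003  0.002 -1.   ] J [ 0.66  0.23 -0.83  0.   -0.5  -1.28] F [-0.2 -0.6 -0.2] w -0.3
0.8 [  0. -19.   1.] 6 [373.  96.]
0.7 [  0. -38.  -0.] 11 [385. 111.]
0.6 [  0. -58.  -3.] 17 [398. 125.]
0.5 [  0. -76.  -8.] 23 [413. 138.]
0.4 [  0. -95. -14.] 29 [429. 149.]
0.32 [   0. -109.  -21.] 33 [443. 157.]
0.25 [   0. -120.  -28.] 37 [455. 163.]
0.2 [   0. -129.  -33.] 40 [464. 166.]
0.16 [   0. -135.  -37.] 42 [471. 169.]
0.13 [   0. -140.  -41.] 44 [477. 170.]
```

Emit:
apply_moves --targets "0 -19 1 6 1; 0 -38 0 11 1; 0 -58 -3 17 1; 0 -76 -8 23 1; 0 -95 -14 29 1; 0 -109 -21 33 1; 0 -120 -28 37 1; 0 -129 -33 40 1; 0 -135 -37 42 1; 0 -140 -41 44 1"

```text
clock: 47.33
position: [477.5, 170.6, 23.5]
ee_rot: [0.545, -0.449, -0.545, -0.452]
contact_force: [-0.5, -0.4, 0.4]
gripper_width: -0.0
```

Run:
```python
from bar import *
st()
th=np.array([.1,.06,.03,.0,-.03])
plan(th,193,20,23,np.degrees(.13-th))
d=snap('side','side19.png')
cv2.imwrite('pics/z39.png',cv2.resize(cv2.imread('pics/side19.png')[165:265,290:400],None,fx=6,fy=6,interpolation=cv2.INTER_CUBIC))
```

```text
t 47.33 p [477.5 170.6  23.5] jawyaw 100.9 xax [ 0.003  0.002 -1.   ] J [ 0.66  0.41 -0.51  0.   -0.64 -2.05] F [-0.5 -0.4  0.4] w -0.0
0.1 [ 0. -5.  0.] 2 [482. 172.]
0.06 [  0. -13.   1.] 4 [490. 174.]
0.03 [  0. -18.   1.] 6 [496. 175.]
0.0 [  0. -24.   1.] 7 [501. 176.]
-0.03 [  0. -30.   1.] 9 [507. 177.]
```

View pics/z39.png

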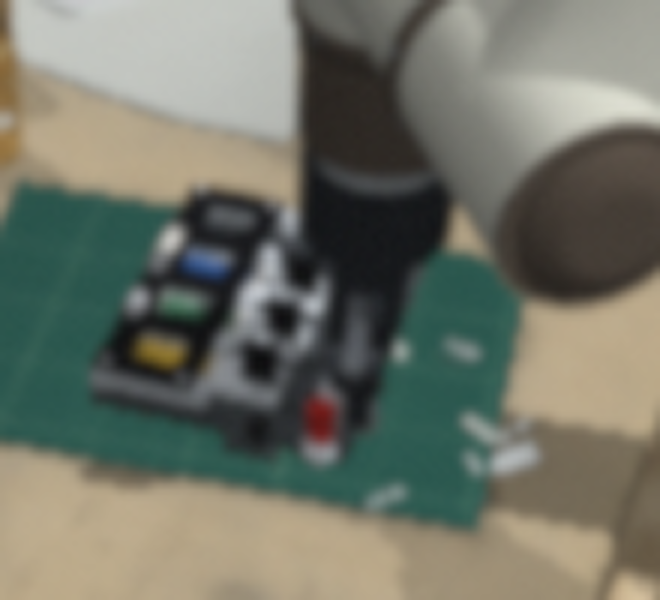

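Emit:
apply_moves --targets "0 -5 0 2 1; 0 -10 1 4 1; 0 -14 1 5 1; 0 -18 1 6 1; 0 -21 1 7 1; 0 -23 1 7 1; 0 -23 1 7 1; 0 -23 1 7 1"

```text
clock: 48.05
position: [498.2, 174.9, 22.0]
ee_rot: [0.517, -0.483, -0.517, -0.483]
contact_force: [-0.9, -0.4, -1.3]
gripper_width: -0.1
```

Emit:
apply_moves --targets "0 -2 0 0 1; 0 -3 0 0 1; 0 -3 0 0 1; 0 -3 0 0 1"

```text
clock: 48.38
position: [499.2, 174.7, 21.8]
ee_rot: [-0.516, 0.484, 0.517, 0.482]
contact_force: [-5.2, 1.7, 4.2]
gripper_width: -0.0
```

Run:
```python
from bar import *
st()
d=snap('side','side20.png')
cv2.imwrite('pics/z40.png',cv2.resize(cv2.imread('pics/side20.png')[165:265,290:400],None,fx=6,fy=6,interpolation=cv2.INTER_CUBIC))
```

```text
t 48.38 p [499.2 174.7  21.8] jawyaw 93.9 xax [-0.004 -0.001 -1.   ] J [ 0.64  0.44 -0.45 -0.   -0.68 -2.14] F [-5.2  1.7  4.2] w -0.0
```

View pics/z40.png

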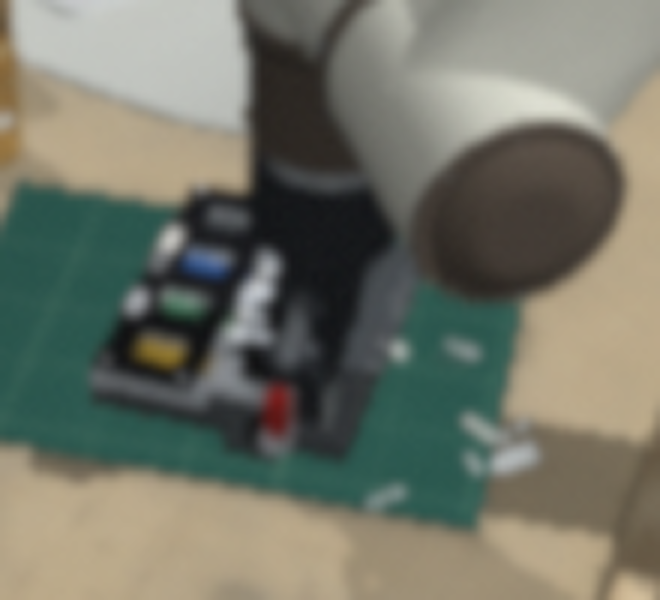

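Emit:
apply_moves --targets "0 -2 0 0 1; 0 -4 0 0 1; 0 -4 0 0 1; 0 -4 0 0 1; 0 -4 0 0 1; 0 -4 0 0 1"

```text
clock: 48.93
position: [499.4, 174.3, 21.5]
ee_rot: [-0.515, 0.486, 0.518, 0.479]
contact_force: [-17.5, 5.3, 10.6]
gripper_width: -0.0
```

Run:
```python
from bar import *
st()
```

```text
t 48.93 p [499.4 174.3  21.5] jawyaw 93.8 xax [-0.011 -0.004 -1.   ] J [ 0.64  0.45 -0.45 -0.01 -0.69 -2.14] F [-17.5   5.3  10.6] w -0.0
```

The bar is firmly at its stop. I'll back away toward the robot, lift and look.

Emit:
apply_moves --targets "0 10 0 0 1; 0 30 0 0 1; 0 45 0 0 1; -30 50 0 0 1; -65 50 0 0 1; -95 55 30 0 1; -95 60 65 0 1; -95 70 100 0 1; -95 80 130 0 1; -95 80 130 0 1"

```text
clock: 49.77
position: [416.0, 304.3, 117.6]
ee_rot: [-0.518, 0.48, 0.518, 0.483]
contact_force: [0.0, -0.0, -0.3]
gripper_width: -0.1
```

Run:
```python
from bar import *
st()
d=snap('top','top18.png')
cv2.imwrite('pics/z41.png',cv2.resize(cv2.imread('pics/top18.png')[175:245,265:365],None,fx=8,fy=8,interpolation=cv2.INTER_CUBIC))
img=d['img'].astype(int)
m=((img[...,0]>90)&(img[...,1]<50)&(img[...,2]<50)); mm=np.zeros_like(m); mm[205:228,280:300]=m[205:228,280:300]
for c,k in cents(mm,2):
    P=plane(d,*c,57.5); q=w2c(P)-np.array([-49,-98]); print(c,k,P.round(1),'theta',np.arctan2(-q[0],q[1]),'r',np.hypot(*q))
```

```text
t 49.77 p [416.  304.3 117.6] jawyaw 94.2 xax [ 0.003  0.003 -1.   ] J [ 0.95  0.29 -0.39  0.   -0.89 -2.45] F [ 0.  -0.  -0.3] w -0.1
[291.15 215.38] 13 [519.9 180.2  57.5] theta 0.00611624896128111 r 196.19602900026322
```

View pics/z41.png

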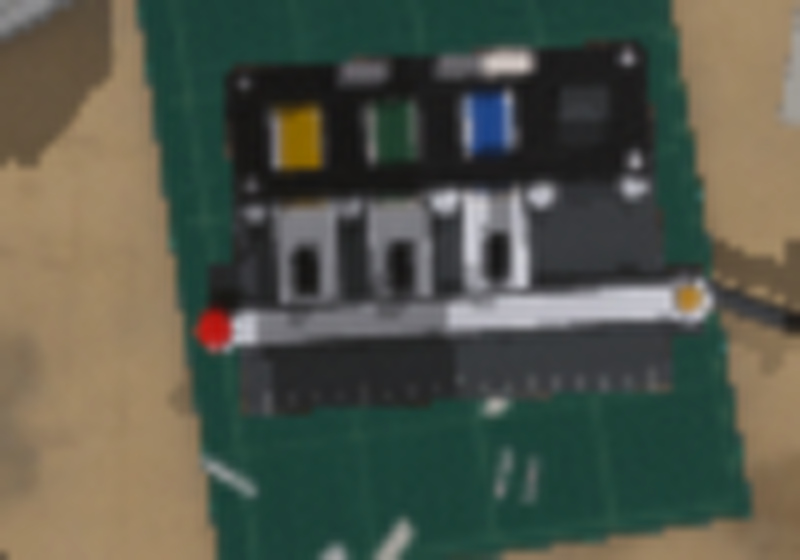

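Run:
```python
from bar import *
d=snap('side','side21.png'); 
cv2.imwrite('pics/z42.png',cv2.resize(cv2.imread('pics/side21.png')[130:190,370:440],None,fx=10,fy=10,interpolation=cv2.INTER_CUBIC))
t=snap('top','top19.png')
im=cv2.imread('pics/top19.png')[220:275,420:475]
cv2.imwrite('pics/z43.png',np.clip(cv2.resize(im,None,fx=10,fy=10,interpolation=cv2.INTER_CUBIC).astype(float)*2,0,255).astype(np.uint8))
hsv=cv2.cvtColor(t['img'],cv2.COLOR_RGB2HSV)
m=cv2.inRange(hsv,(15,120,90),(35,255,255)); mm=np.zeros_like(m); mm[230:270,428:465]=m[230:270,428:465]
for c,k in cents(mm,2): print('yellow',c,k,plane(t,*c,34.5).round(1))
for P in [(408,-331,90),(408,-331,70),(408,-331,34)]:
    u,v=proj(d,P); print('side zoom',(u-370)*10,(v-130)*10)
    u,v=proj(t,P); print('top zoom',(u-420)*10,(v-220)*10)
```

```text
yellow [451.  239.5] 8 [ 436.4 -343.3   34.5]
side zoom 374.3834065936801 208.0566532997335
top zoom 329.8322694088222 289.98450848939257
side zoom 366.9647908511928 251.6177478107508
top zoom 309.7166908056545 287.15772203315595
side zoom 353.8827575842595 328.27697954359735
top zoom 274.98716366486235 282.2776953918958
```

View pics/z42.png

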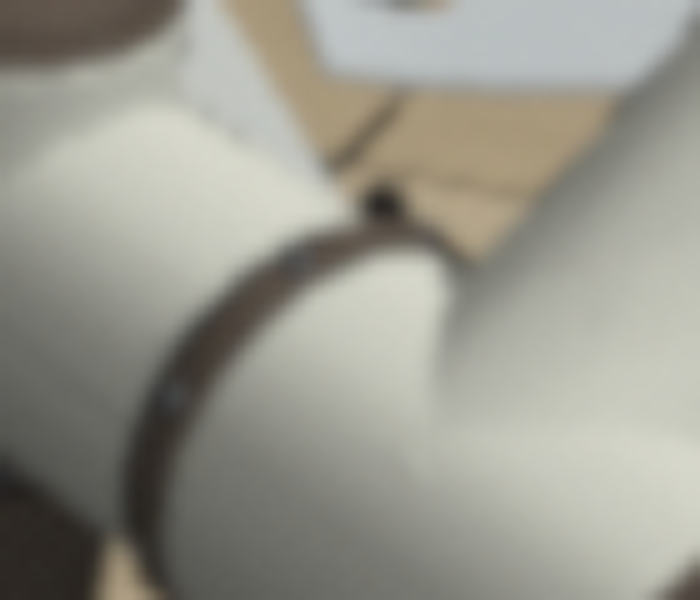

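View pics/z43.png

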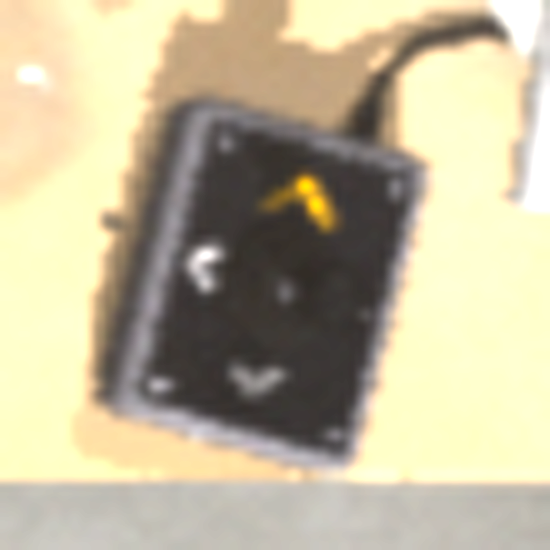

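Run:
```python
from bar import *
t=get_image('top'); d=get_image('side')
c=[plane(t,420+x/10-.5,220+y/10-.5,34) for x,y in [(225,145),(397,187),(160,385),(335,435)]]
c=np.array(c); print(c.round(1), 'centre',c.mean(0).round(1))
f=(c[0]+c[1]-c[2]-c[3])/2; l=(c[0]+c[2]-c[1]-c[3])/2
print('fwd',np.hypot(*f[:2]),np.degrees(np.arctan2(f[1],f[0])),'left',np.hypot(*l[:2]),np.degrees(np.arctan2(l[1],l[0]))-90)
# side head px zoom (383,205) -> z 90 
st()
for z in (90,95,100): print(z,plane(d,370+38.3-.5,130+20.5-.5,z).round(1))
```

```text
[[ 454.6 -314.7   34. ]
 [ 440.4 -370.3   34. ]
 [ 376.5 -290.8   34. ]
 [ 359.9 -347.2   34. ]] centre [ 407.9 -330.7   34. ]
fwd 82.7103146962746 -16.507200642594384 left 58.06492334946605 -15.400004461009146
t 50.02 p [416.7 298.7 116.8] jawyaw 93.8 xax [-0.    -0.001 -1.   ] J [ 0.94  0.29 -0.4   0.   -0.89 -2.44] F [ 0.6  0.6 -0.1] w 0.1
90 [ 408.  -337.8   90. ]
95 [ 406.9 -329.    95. ]
100 [ 405.8 -320.1  100. ]
```

```bash
cat >> bar.py <<'E'
H=np.array([407.8,-330.8]); RY=np.radians(-16); FX=np.array([np.cos(RY),np.sin(RY)])
E
python3 - <<'E'
from bar import *
p=H-42*FX; print(p,rel([*p,120],np.radians(74)))
E
```

```text
[ 367.42700877 -319.22323106] (array([  -3.2,   90.2, -613.3]), np.float64(19.8), np.float64(93.8))
```

Emit:
apply_moves --targets "-5 5 -35 3 1; -5 10 -70 6 1; -5 15 -105 9 1; -5 20 -140 12 1; -5 25 -175 15 1; -5 30 -210 18 1; -5 35 -245 20 1; -5 40 -280 20 1; -5 45 -315 20 1; -5 50 -350 20 1"

```text
clock: 50.85
position: [389.4, -55.4, 122.2]
ee_rot: [-0.425, 0.565, 0.424, 0.566]
contact_force: [0.9, -0.1, -0.5]
gripper_width: -0.2
```

Run:
```python
from bar import *
st()
print(rel([*(H-42*FX),120],np.radians(74)))
```

```text
t 50.85 p [389.4 -55.4 122.2] jawyaw 73.8 xax [ 0.001  0.    -1.   ] J [ 0.28  0.08 -0.65  0.   -0.84 -2.13] F [ 0.9 -0.1 -0.5] w -0.2
(array([   2.2,  -52.5, -259.4]), np.float64(-0.2), np.float64(73.8))
```

Emit:
apply_moves --targets "0 -10 -35 0 1; 0 -20 -70 0 1; 0 -30 -105 0 1; 0 -40 -140 0 1; 0 -50 -175 0 1; 0 -53 -210 0 1; 0 -53 -240 0 1; 0 -53 -253 0 1; 0 -53 -253 0 1; 0 -53 -253 0 1"

```text
clock: 51.68
position: [369.7, -311.6, 121.7]
ee_rot: [-0.424, 0.566, 0.424, 0.566]
contact_force: [0.3, 0.2, -0.1]
gripper_width: 0.5
```

Run:
```python
from bar import *
st()
print(rel([*(H-42*FX),66],np.radians(74)))
d=snap('side','side22.png')
cv2.imwrite('pics/z44.png',cv2.resize(cv2.imread('pics/side22.png')[110:190,370:450],None,fx=7,fy=7,interpolation=cv2.INTER_CUBIC))
for z in (132,78): u,v=proj(d,[*(H-42*FX),z]);print((u-370)*7,(v-110)*7)
u,v=proj(d,[*H,90]);print((u-370)*7,(v-110)*7)
```

```text
t 51.68 p [ 369.7 -311.6  121.7] jawyaw 73.7 xax [-0.001  0.    -1.   ] J [-0.36  0.24 -0.46 -0.   -0.88 -1.49] F [ 0.3  0.2 -0.1] w 0.5
(array([55.7, -0. , -7.9]), np.float64(-0.3), np.float64(73.7))
342.19717104993003 244.06237639089434
326.1691668269425 328.7043263321467
262.3453033238816 285.8767731020974
```

View pics/z44.png

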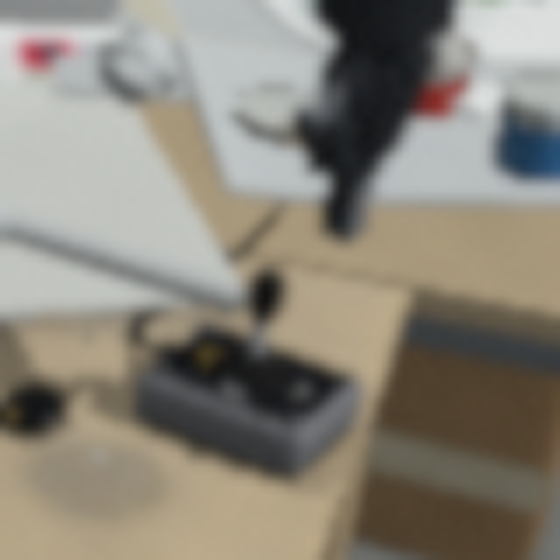

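Emit:
apply_moves --targets "20 0 -7 0 1; 45 0 -7 0 1; 55 0 -7 0 1; 55 0 -7 0 1; 55 0 -7 0 1"

```text
clock: 52.15
position: [369.1, -316.7, 67.0]
ee_rot: [-0.425, 0.565, 0.426, 0.565]
contact_force: [-0.3, 0.0, 0.2]
gripper_width: -0.3
```

Run:
```python
from bar import *
st()
print(rel([*(H-22*FX),66],np.radians(74)))
```

```text
t 52.15 p [ 369.1 -316.7   67. ] jawyaw 74.0 xax [-0.001  0.    -1.   ] J [-0.37  0.32 -0.52  0.   -0.74 -1.48] F [-0.3  0.   0.2] w -0.3
(array([  1. , -19.1,  -2.9]), np.float64(-0.0), np.float64(74.0))
```

Emit:
apply_moves --targets "0 -6 -2.5 0 1; 0 -12 -2.5 0 1; 0 -18 -2.5 0 1; 0 -23 -2.5 0 1; 0 -28 -2.5 0 1; 0 -33 -2.5 0 1; 0 -37 -2.5 0 1; 0 -40 -2.5 0 1; 0 -42 -2.5 0 1; 0 -42 -2.5 0 1"

```text
clock: 52.98
position: [408.0, -331.1, 66.3]
ee_rot: [-0.424, 0.566, 0.426, 0.565]
contact_force: [-2.1, 0.9, -0.2]
gripper_width: 0.0
```

Run:
```python
from bar import *
st()
d=snap('side','side23.png')
cv2.imwrite('pics/z45.png',cv2.resize(cv2.imread('pics/side23.png')[110:190,370:450],None,fx=7,fy=7,interpolation=cv2.INTER_CUBIC))
```

```text
t 52.98 p [ 408.  -331.1   66.3] jawyaw 73.9 xax [-0.002  0.001 -1.   ] J [-0.37  0.37 -0.42 -0.   -0.78 -1.48] F [-2.1  0.9 -0.2] w 0.0
```

View pics/z45.png

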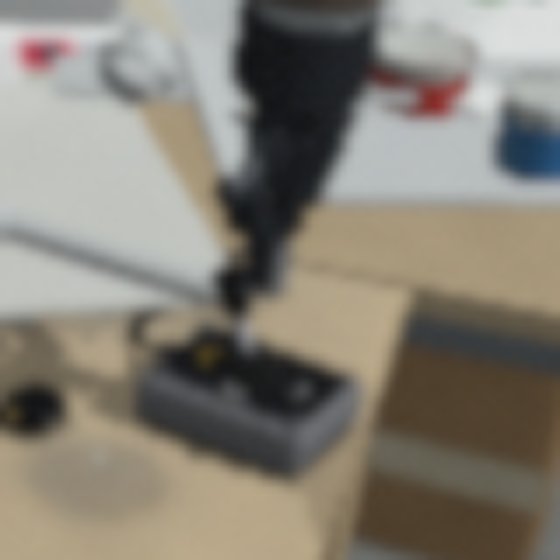

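Emit:
apply_moves --targets "0 -2 0 0 1; 0 -4 0 0 1; 0 -5 0 0 1; 0 -5 0 0 1; 0 -5 0 0 1"

```text
clock: 53.45
position: [409.3, -331.4, 66.0]
ee_rot: [-0.422, 0.567, 0.428, 0.564]
contact_force: [-8.2, 2.8, 2.2]
gripper_width: -0.3
```

Emit:
apply_moves --targets "0 0 0 0 1; 0 0 0 0 1; 0 0 0 0 1; 0 0 0 0 1; 0 0 0 0 1; 0 0 0 0 1; 0 0 0 0 1; 0 0 0 0 1; 0 0 0 0 1; 0 0 0 0 1"

```text
clock: 54.28
position: [409.2, -331.4, 66.0]
ee_rot: [-0.422, 0.567, 0.427, 0.564]
contact_force: [-7.2, 2.8, 2.8]
gripper_width: 0.0
```

Emit:
apply_moves --targets "0 0 0 0 1; 0 0 0 0 1; 0 0 0 0 1; 0 0 0 0 1; 0 0 0 0 1; 0 0 0 0 1; 0 0 0 0 1; 0 0 0 0 1; 0 0 0 0 1; 0 0 0 0 1"

```text
clock: 55.12
position: [409.3, -331.3, 66.0]
ee_rot: [-0.422, 0.567, 0.427, 0.564]
contact_force: [-8.6, 2.0, 2.1]
gripper_width: 0.2
```

Run:
```python
from bar import *
st()
d=snap('side','side24.png')
cv2.imwrite('pics/z46.png',cv2.resize(cv2.imread('pics/side24.png')[110:190,370:450],None,fx=7,fy=7,interpolation=cv2.INTER_CUBIC))
```

```text
t 55.12 p [ 409.3 -331.3   66. ] jawyaw 73.8 xax [-0.008  0.004 -1.   ] J [-0.37  0.38 -0.41 -0.   -0.79 -1.48] F [-8.6  2.   2.1] w 0.2
```

View pics/z46.png

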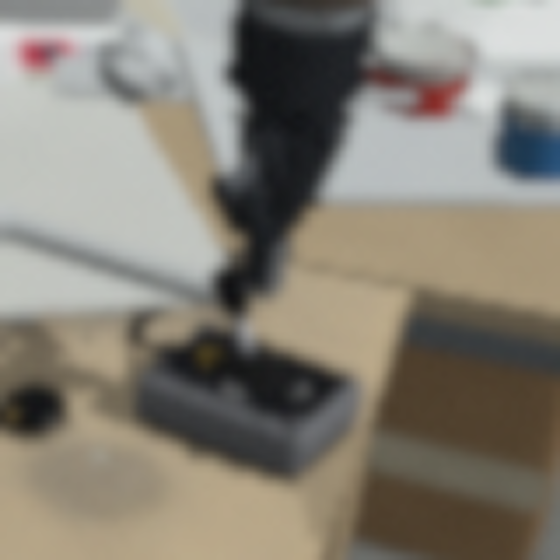

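At the stop (~9 N) and steady. I'll hold a little longer, then let it go.

Emit:
apply_moves --targets "0 0 0 0 1; 0 0 0 0 1; 0 0 0 0 1; 0 0 0 0 1; 0 0 0 0 1; 0 0 0 0 1; 0 0 0 0 1; 0 0 0 0 1"

```text
clock: 55.83
position: [409.3, -331.4, 66.1]
ee_rot: [-0.422, 0.567, 0.427, 0.564]
contact_force: [-7.8, 2.5, 1.8]
gripper_width: -0.3
```

Emit:
apply_moves --targets "0 12 0 0 1; 0 24 0 0 1; 0 36 0 0 1; 0 50 0 0 1; 0 65 0 0 1; -30 70 0 0 1; -65 70 0 0 1; -90 70 30 0 1; -100 70 65 0 1; -100 70 65 0 1"

```text
clock: 56.67
position: [368.8, -249.0, 171.3]
ee_rot: [-0.43, 0.561, 0.423, 0.567]
contact_force: [-0.9, 0.3, -0.6]
gripper_width: 0.2
```

Run:
```python
from bar import *
st()
d=snap('side','side25.png'); t=snap('top','top20.png')
cv2.imwrite('pics/z47.png',cv2.resize(cv2.imread('pics/side25.png')[110:310,260:450],None,fx=3,fy=3,interpolation=cv2.INTER_CUBIC))
cv2.imwrite('pics/z48.png',cv2.resize(cv2.imread('pics/top20.png')[170:270,180:380],None,fx=4,fy=4,interpolation=cv2.INTER_CUBIC))
img=t['img'].astype(int)
m=((img[...,0]>90)&(img[...,1]<50)&(img[...,2]<50)); mm=np.zeros_like(m); mm[205:228,280:300]=m[205:228,280:300]
for c,k in cents(mm,2):
    P=plane(t,*c,57.5); q=w2c(P)-np.array([-49,-98]); print(c,k,P.round(1),'theta',np.arctan2(-q[0],q[1]))
```

```text
t 56.67 p [ 368.8 -249.   171.3] jawyaw 74.1 xax [ 0.012 -0.003 -1.   ] J [-0.23  0.11 -0.48  0.   -0.97 -1.62] F [-0.9  0.3 -0.6] w 0.2
[291.15 215.38] 13 [519.9 180.2  57.5] theta 0.00611624896128111
```

View pics/z47.png

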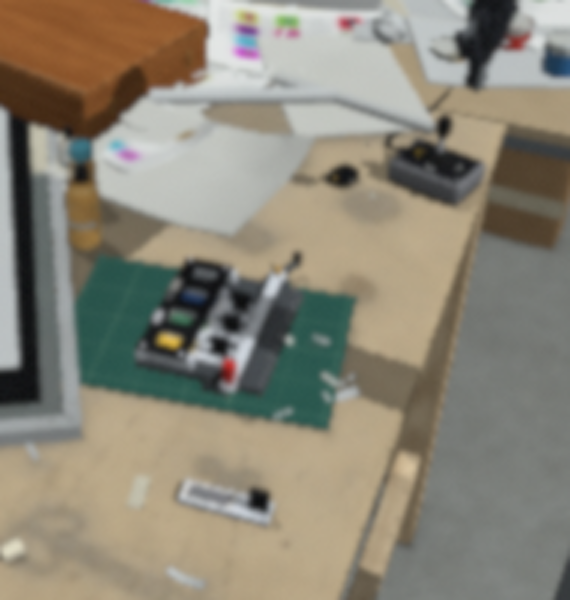

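View pics/z48.png

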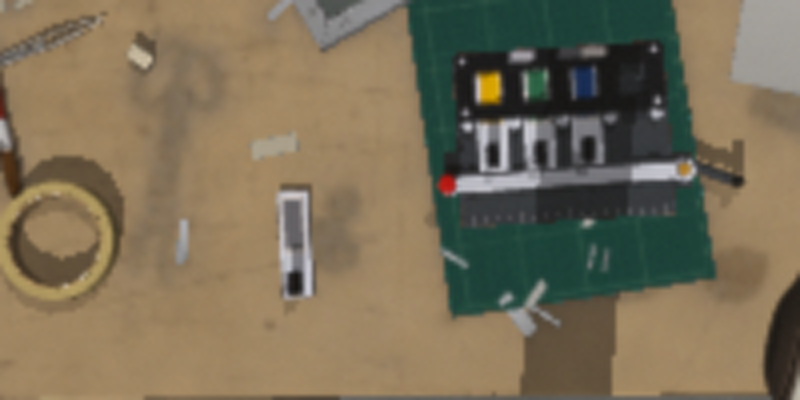

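The stick is back at centre (407.7,152.7 px against 407.9,151.4 at rest), the bar reads about 0.006 rad, the three cassettes are in and the grey one is flat on the bench. I'll settle the arm and hand in.

Emit:
apply_moves --targets "0 0 0 0 1; 0 0 0 0 1; 0 0 0 0 1; 0 0 0 0 1"

```text
clock: 57.1
position: [363.9, -251.6, 166.4]
ee_rot: [-0.424, 0.566, 0.425, 0.565]
contact_force: [0.1, 0.0, -0.2]
gripper_width: -0.0
```

Run:
```python
from bar import *
st(); print(job.job_done())
```

```text
t 57.1 p [ 363.9 -251.6  166.4] jawyaw 73.8 xax [-0.001  0.    -1.   ] J [-0.24  0.11 -0.48  0.   -0.98 -1.62] F [ 0.1  0.  -0.2] w -0.0
the job is handed in; nothing more can be done
None
```

The paint samples are changed, the carrier is locked, and the camera has been called. I handed the job in at 57 s of the 210 s allowed.

**What I did**
1. Swung the bar to its open stop.
2. Put blue in slot 2, green in slot 1 and yellow in slot 0. There was no red cassette.
3. Laid the grey cassette flat on the bench, left of the carrier. There was no white one.
4. Pushed the bar by its knob to the closed stop.
5. Held the stick at its far stop for about 2.5 s and let it spring back.

**Last checks**
- **Bar:** about 0.006 rad by camera, against its closed stop.
- **Stick:** back at its centre.
- **Grey cassette:** flat, well clear of the carrier and the bar's sweep.
- **Bystanders:** tape, eraser, bottle and loupe show no visible shift.
- **Robot:** touching nothing.

**What disagreed**
- **Fingertip height:** the real fingertips sit about 12 mm above the reported TCP. Because of that, my first two attempts at the bar passed over the bar and slipped off the knob. I confirmed the offset with a light touch (up to 15 N) on the mat and corrected for it.
- **Cassette depth:** before the bar was closed, the camera put the tails 0.6 mm (blue), 1.4 mm (green) and 2.4 mm (yellow) short of home. The push forces had shown each one reaching its end wall, and all are within the 4 mm tolerance.

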